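# Make up a dot-blot manifold for its leak test, feeling that each layer lies flat

### The arm

A 7-joint arm with a two-finger parallel gripper is mounted at the origin on the work surface. World frame = base frame: x ahead of the robot, y to its left, z up, the work surface at z = 0. Lengths are in m, angles in rad, forces in N, time in s.
With the tool pointing down it reaches from about 0.425 to 0.925 m from the base axis. Payload 6.8 kg.
Tool frame: the origin (TCP) lies at the very end of the fingers, on their centre line; the grasp point (between the pads) lies 19 mm behind it; z points along the fingers, y is the line along which they close (so a half turn about z gives the same grasp; the last joint's range is limited). The gripper opens to 85 mm and grips with 20 to 120 N. Pads are 22 mm wide; open, the fingers measure 114 mm over their backs; the gripper's body (76 mm by 85 mm) begins 54 mm behind the grasp point. The pads swing forward as they close: fully open they stand 13 mm farther back than shut.
Start: joints at [1.239, 0.477, 0.022, 1.555, -0.011, 1.109, -0.083], TCP at [0.15, -0.658, 0.231] pointing down, gripper open.
Joint ranges: [-2.96, 2.96], [-0.34, 2.1], [-1.41, 1.46], [0.24, 2.44], [-1.37, 4.51], [0.17, 1.92], [-2.96, 2.96]. Speed limits (rad/s): [2.39, 2.39, 3.14, 3.14, 3.14, 3.14, 3.14].

### API

Orientations are given as a rotation vector (axis times angle).
In Python, from bench import r gives the robot as it stands.
- The arm moves only by the tool play_rows, never from a script. Its argument "targets" is text: rows parted by semicolons, each of 5 numbers parted by spaces: the closure, from -1 (fully open) to 1 (shut), then the shift along the tool's x, y, z in m, then the turn about the tool's z in rad. In form: gripper dx dy dz spin; .... A call has 1 to 8 rows; each row is the pose to reach, as a shift and turn from the pose commanded when the call began, along the tool's axes at that moment; what a row does not reach only later rows make up. A row lasts 1/12 s, in which the tool goes at most 41.7 mm and 7.16 degrees, less where a joint would pass 70% of its speed; a pose out of reach is approached as far as the arm can. A call with a gripper value outside its range is refused whole. The fingers move at their own pace and stop on an object; "squeeze" is the grip in N (left out, the last holds). Time passes only in rows, so rows that repeat a pose let the fingers close. It gives the time, the measured TCP pose, the force, the opening and the grip force at its end, in the units of the state.
- r.get_obs(): the state, without advancing time (a new reading comes with each control period).
- r.grab_frame(name): name is "scene" or "top" or "wrist"; returns the picture (480x640x3 uint8, red, green, blue); there is no depth.
- r.camera_info(name): a dict with "fov_y" (degrees; the focal length in pixels is half the picture's height over the tangent of half this angle, whatever the lens; pixels are square), "cx", "cy" (the principal point, pixels), "position" and "rotation" of the camera in the world. Camera axes: x right, y down, z forward; pixel columns grow to the right and rows downward; lengths in m; the calibration is good to about 2 mm. The wrist camera is an equidistant fisheye: a pixel r from the principal point sees the ray r / f radians off the axis. A picture is of the moment at which its call begins: read the wrist's pose just before it. camera_info takes no time and is no camera call; for the wrist camera it gives the pose at the moment of the call.
- r.hand_in(): hands the job in; it is judged then, once.
The state is a dict: "clock": time; "joints": joint angles; "qvel": joint speeds; "tau": joint torques, N m; "tcp_pos": TCP position; "orientation": TCP orientation; "contact_force": force on the tool from outside, world axes, zero at the start; "moment": the same for the moment, N m; "grip_width": finger opening in m; "gripper_force": force on a finger pad.
Only numpy, scipy, OpenCV 4.12 (cv2) and the standard library are available. Lean on these libraries where they do the work, as an engineer would, in place of code of your own. Each camera call takes 0.05 s, during which the arm holds its last target. There are 200 camera calls.

### The job

Make up the dot-blot manifold for its leak test: lift the well block straight up off the base's two pins without tilting it, and stand it upright on the steel tray. From the drying rack lay the thick slotted support plate over the pins, then the thin perforated seal plate on top of it, and last put the well block back on top; lower each one down rather than dropping it, let go of it, and press its middle firmly from above with the fingertips for a moment, to feel that it lies flat, before you add the next. Leave the finished stack flat on the base, and the other lab things where they are.

Things in the scene. Friction and masses are not known exactly. Their poses are not given: they have to be found in the camera images.
- seat (a point): centre of the flat top (seat) of the manifold's base, 50 mm above the bench; y along the base, z up. Two upright steel pins of 8 mm diameter stand on the seat at y = +64 and -64 mm (x = 0), 42 mm tall, the top 8 mm tapered to 3 mm
- block_c (a point): centre (18 mm above the underside) of the white well block, 64 mm (x) by 144 mm (y) by 36 mm high, z up, 48 wells in its top. Its lowest 12 mm runs out as flanges beyond the 106 mm long upper part, an 11 mm wide open slot in each end going round a pin with 1.5 mm of play. Starts on both pins on the bare seat; about 0.25 kg; grip across the 64 mm
- support_c (a point): centre of the main thickness (6 mm above the underside) of the white support plate, 64 mm (x) by 144 mm (y) by 12 mm, plus a 2 mm raised field with nine dark cross slots on top; z up. A 12 mm wide open slot, 14 mm deep, in each short end goes round a pin with 2 mm of play. Home on the bare seat, this point is 6 mm above the seat. 0.12 kg. Starts on the drying rack
- seal_c (a point): centre of the main thickness (3 mm above the underside) of the seal plate, steel, 64 mm (x) by 144 mm (y) by 6 mm, plus a 2 mm raised black field with 48 small holes on top; z up; end slots as the support plate. Home on the support plate, this point is 17 mm above the seat, and the well block's centre on top of it 40 mm. 0.17 kg. Starts on the drying rack
- rack_c (a point): centre of the fixed steel drying rack, at its bars' tops, 30 mm above the bench: two bars along x, 270 mm long, at y = +45 and -45 mm, low rods joining their ends. The two plates lie across them at about x = +65 and -65 mm, either one in either place, length about along y, free space below their middles down to the bench
- tray_floor (a point): centre of the floor's upper face of the steel tray, 3 mm above the bench; the tray is fixed, 220 mm (x) by 200 mm (y), with a rim 12 mm high. It stands on one side of the base and the drying rack on the other, either way round
- base: the manifold's base, a fixed grey plastic box 180 mm (y) by 90 mm (x) by 50 mm; origin under its centre. In the middle 60 mm of its length both long sides are cut away down to the bench, leaving a waist 50 mm wide, so that fingers can reach down beside the 64 mm wide plates. A hose stub juts 40 mm from its +x side, low down, at y = +60 mm
- block: the well block with its top; origin at the centre of its underside
- block_field: top face of the well block, 46 by 104 mm, 36 mm above its underside, where it is pressed; origin 2 mm below the face
- support: the support plate; origin at the centre of its underside
- support_field: raised slotted middle field of the support plate, 48 by 108 mm, where it is pressed; origin 2 mm below the face
- seal: the seal plate; origin at the centre of its underside
- seal_field: raised perforated middle field of the seal plate, 48 by 108 mm, where it is pressed; origin 2 mm below the face
- tube_rack: yellow tube rack, 225 by 67 by 42 mm (to leave alone); origin under its centre
- tip_box: pipette tip box, 122 by 86 by 80 mm (to leave alone); origin under its centre
- beaker: glass beaker, 68 mm wide, 90 mm high (to leave alone); origin under its centre
- reagent: reagent bottle, 70 mm wide, 140 mm high (to leave alone); origin under its centre
- dishes: two stacked culture dishes, 92 mm wide, 30 mm high (to leave alone); origin under their centre
- pipette: hand pipette lying on the bench, about 260 mm long (to leave alone); origin under the middle, x towards its tip
- tube_box: cardboard kit box, 100 by 80 by 60 mm (to leave alone); origin under its centre
Things that resemble listed ones, but are neither listed nor needed, are in the scene too. Leave any blue look-alike of the block alone.

How it is judged:
By the outcome, as a careful person would: the job done as asked, in the order asked, and still so for the second after the job is handed in, with the robot touching nothing.
It also fails if it takes over 72 s, if anything falls off the work surface, if the arm or the gripper's body presses on something with over 40 N, if the wrist force passes 120 N, or if a joint passes its speed limit or range.

## Working session

There is one attempt and no reset: what is moved stays moved. The work goes in short steps, Python scripts to look and compute and a tool call to move; the robot and the scene stay as the last step left them, time stands still between calls to the robot, and variables do not carry over. Pictures are saved under pics/ and viewed, at most 10 in all, crops included, and the job is handed in when it is done.

Besides the shell and the picture viewer there is one more tool, called after ">>>" as name(argument=value, ...) on one line, values as JSON. play_rows: Moves the arm, as the interface text tells. Its arguments: {"type":"object","properties":{"targets":{"type":"string"},"squeeze":{"type":"number"}},"required":["targets"]}

```bash
mkdir -p pics; ls
python3 - <<'E'
from bench import r
import cv2
for n in ("top","scene"):
    print(n,r.camera_info(n)); cv2.imwrite(f"pics/{n}0.png",r.grab_frame(n)[:,:,::-1])
print(r.get_obs())
E
```

```text
pics
top {'fov_y': 50.287152331869514, 'cx': 324.75287263505567, 'cy': 231.13655232040804, 'position': array([ 3.74302437e-01, -1.02213582e-03,  1.53460800e+00]), 'rotation': array([-2.17774729,  2.12020105, -0.15135267])}
scene {'fov_y': 55.884053091960226, 'cx': 318.26341966877493, 'cy': 239.0858278391551, 'position': array([0.92487669, 0.54715176, 1.11025176]), 'rotation': array([-0.7299572 , -2.79962075,  0.78826473])}
{'clock': 0.1, 'joints': array([ 1.23888189,  0.47771169,  0.02239852,  1.55635383, -0.01147244,
        1.10931478, -0.08311441]), 'qvel': array([-0.00092864, -0.00298965, -0.00146203, -0.00380496, -0.00090747,
        0.00015673,  0.00111885]), 'tau': array([ 2.83191177e-03, -5.97764969e+01,  1.61289018e+00, -2.81957889e+01,
        1.27759221e-02,  4.99271511e-03,  1.11973176e-05]), 'tcp_pos': array([ 0.14964411, -0.65765154,  0.23042737]), 'orientation': array([-3.12033651e+00, -3.50603032e-01,  5.55740138e-04]), 'contact_force': array([-0.36868899,  0.29384303,  0.13013472]), 'moment': array([-0.01988456,  0.00234141,  0.02011016]), 'gripper_force': 0.0, 'grip_width': 0.08560654980301739}
```

View pics/top0.png

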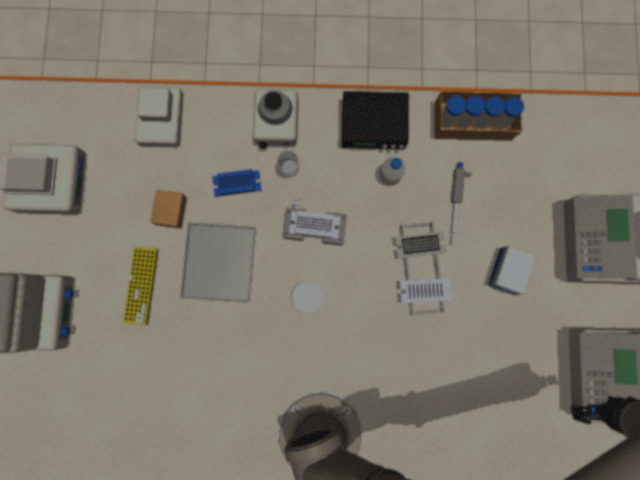

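View pics/scene0.png

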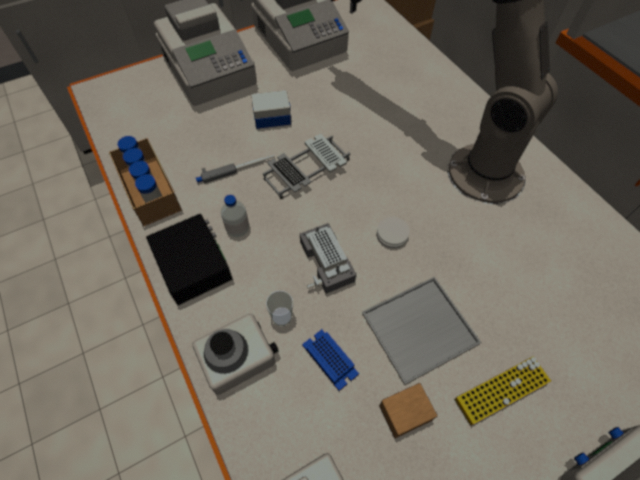

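Top picture: block on base around (316,224), with the hose at (297,206). Tray at (219,262), rack about (422,267), seal (dark) at (420,244), support at (426,290). Enlarging the area to measure.

```bash
cat > h.py <<'E'
import numpy as np, cv2
from scipy.spatial.transform import Rotation as R
from bench import r
def ray(ci,u,v,fish=False):
    f=240/np.tan(np.radians(ci['fov_y'])/2); d=np.array([u-ci['cx'],v-ci['cy']])
    if fish:
        q=np.hypot(*d); t=q/f; c=np.array([*(d/max(q,1e-9)*np.sin(t)),np.cos(t)])
    else: c=np.array([*(d/f),1.])
    return R.from_rotvec(ci['rotation']).apply(c)
def plane(ci,u,v,z,fish=False):
    d=ray(ci,u,v,fish); p=ci['position']; return p+d*(z-p[2])/d[2]
def pix(ci,P,fish=False):
    f=240/np.tan(np.radians(ci['fov_y'])/2); c=R.from_rotvec(ci['rotation']).inv().apply(np.asarray(P)-ci['position'])
    if fish:
        q=np.hypot(c[0],c[1]); t=np.arctan2(q,c[2]); return np.array([ci['cx'],ci['cy']])+f*t*c[:2]/max(q,1e-9)
    return np.array([ci['cx'],ci['cy']])+f*c[:2]/c[2]
def toolshift(P,yaw):  # P world target of TCP; yaw = wanted world angle of tool y; returns dx dy dz spin
    o=r.get_obs(); T=R.from_rotvec(o['orientation']); d=T.inv().apply(np.asarray(P)-o['tcp_pos'])
    ty=T.apply([0,1,0]); a=np.arctan2(ty[1],ty[0]); s=-((yaw-a+np.pi/2)%np.pi-np.pi/2)
    return d.round(4), round(s,4)
E
python3 - <<'E'
from h import *
ci=r.camera_info("top"); im=cv2.imread("pics/top0.png")
c=cv2.resize(im[190:324,260:460],None,fx=4,fy=4,interpolation=cv2.INTER_CUBIC); cv2.imwrite("pics/crop.png",c)
for n,u,v,z in [("block",316,223,.086),("seal",420,244,.038),("sup",426,290,.044),("tray",219,262,.01),("t1",190,223,.015),("t2",256,227,.015),("t3",249,302,.015),("t4",181,299,.015)]: print(n,plane(ci,u,v,z).round(3))
E
```

```text
block [0.601 0.026 0.086]
seal [ 0.554 -0.281  0.038]
sup [ 0.42  -0.297  0.044]
tray [0.488 0.314 0.01 ]
t1 [0.602 0.406 0.015]
t2 [0.595 0.208 0.015]
t3 [0.372 0.218 0.015]
t4 [0.375 0.419 0.015]
```

View pics/crop.png

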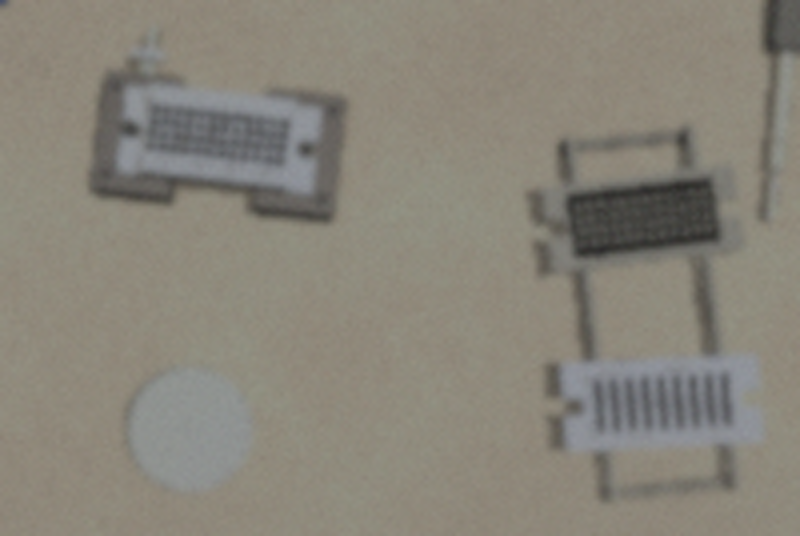

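Crop: pins at (130,128) and (306,148); support corners at about (560,362), (757,356), (565,450), (762,440), seal field corners at (568,195), (712,180), (720,240), (577,257).

Run:
```python
from h import *
ci=r.camera_info("top")
q=lambda x,y,z: plane(ci,(x+.5)/4-.5+260,(y+.5)/4-.5+190,z)
def show(n,pts,z):
    P=np.array([q(x,y,z) for x,y in pts]); print(n,P.round(3)[:,:2].tolist(),'c',P.mean(0).round(4))
    return P
p=show('pins',[(130,128),(306,148)],.088); d=p[0]-p[1]; print(np.linalg.norm(d),'yaw y-axis',np.arctan2(d[1],d[0]))
s=show('sup',[(560,362),(757,356),(762,440),(565,450)],.042); d=s[0]-s[1]+s[3]-s[2];print(np.linalg.norm(d)/2,np.arctan2(d[1],d[0]))
s=show('seal',[(568,195),(712,180),(720,240),(577,257)],.038); d=s[0]-s[1]+s[3]-s[2];print(np.linalg.norm(d)/2,np.arctan2(d[1],d[0]))
c=p.mean(0); d=p[0]-p[1]; print('above block',toolshift([c[0],c[1],.2],np.arctan2(d[1],d[0])-np.pi/2))
print(r.camera_info('wrist'))
```

```text
pins [[0.603, 0.095], [0.592, -0.031]] c [0.5975 0.0317 0.088 ]
0.12680544763356763 yaw y-axis 1.4833376927180226
sup [[0.447, -0.221], [0.455, -0.364], [0.394, -0.367], [0.383, -0.225]] c [ 0.4197 -0.2943  0.042 ]
0.1432781497357817 1.6376695148829863
seal [[0.57, -0.227], [0.584, -0.333], [0.539, -0.339], [0.524, -0.233]] c [ 0.5542 -0.2828  0.038 ]
0.1067380524844362 1.709007511700405
above block (array([ 0.5897, -0.5727,  0.0313]), np.float64(-1.2596))
{'fov_y': 65.70646984690485, 'cx': 322.9416651995878, 'cy': 240.58162693266416, 'position': array([ 0.22941188, -0.64088706,  0.37371307]), 'rotation': array([ 2.24887473, -1.79260869, -0.29543303])}
```

>>> play_rows(targets="-1 .234 -.228 .012 0;-1 .234 -.228 .012 0;-1 .234 -.228 .012 0;-1 .234 -.228 .012 0;-1 .234 -.228 .012 0;-1 .234 -.228 .012 0;-1 .234 -.228 .012 0;-1 .234 -.228 .012 0")

```text
clock: 0.77
tcp_pos: [0.3285, -0.381, 0.2191]
orientation: [-3.121, -0.353, 0.0]
contact_force: [0.2, 0.4, -0.2]
grip_width: 0.0854
gripper_force: 0.0
```

>>> play_rows(targets="-1 .356 -.345 .019 -.12;-1 .356 -.345 .019 -.25;-1 .356 -.345 .019 -.37;-1 .356 -.345 .019 -.5;-1 .356 -.345 .019 -.62;-1 .356 -.345 .019 -.75;-1 .356 -.345 .019 -.87;-1 .356 -.345 .019 -1")

```text
clock: 1.43
tcp_pos: [0.5097, -0.103, 0.2064]
orientation: [2.571, 1.806, -0.0]
contact_force: [1.1, -1.2, 0.4]
grip_width: 0.0856
gripper_force: 0.0
```

Run:
```python
from h import *
print(r.get_obs()['clock'],r.get_obs()['tcp_pos'],toolshift([.5975,.0317,.2],1.4833-np.pi/2))
```

```text
1.4333 [ 0.50965543 -0.1030478   0.20639671] (array([0.1566, 0.0369, 0.0064]), np.float64(-0.2586))
```

>>> play_rows(targets="-1 .156 .036 .006 -.12;-1 .156 .036 .006 -.25;-1 .156 .036 .006 -.258;-1 .156 .036 .006 -.258;-1 .156 .036 .006 -.258;-1 .156 .036 .006 -.258;-1 .156 .036 .006 -.258")

```text
clock: 2.02
tcp_pos: [0.5962, 0.0284, 0.1999]
orientation: [-2.323, -2.114, 0.003]
contact_force: [0.1, -1.0, 0.6]
grip_width: 0.0853
gripper_force: 0.0
```

Run:
```python
from h import *
print(r.get_obs()['clock'],r.get_obs()['tcp_pos'],toolshift([.5975,.0317,.2],1.4833-np.pi/2))
ci=r.camera_info('wrist'); np.save('w1.npy',[ci['cx'],ci['cy'],ci['fov_y'],*ci['position'],*ci['rotation']])
cv2.imwrite("pics/w1.png",r.grab_frame("wrist")[:,:,::-1])
```

```text
2.0167 [0.59618044 0.02839037 0.1999105 ] (array([ 0.0034,  0.001 , -0.0001]), np.float64(-0.0068))
```

View pics/w1.png

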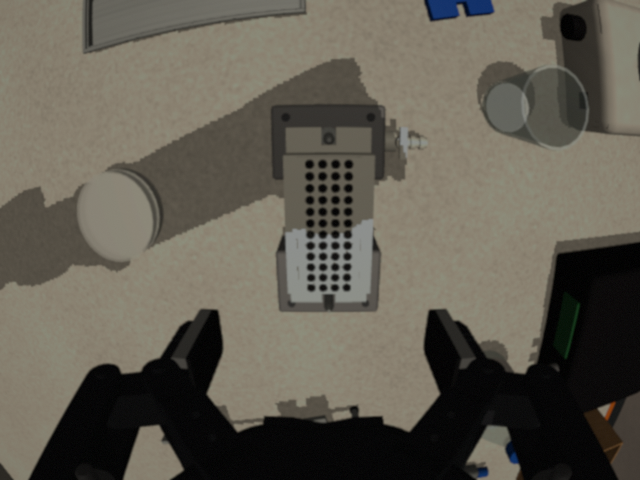

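Wrist picture: block centred below, far pin at about (329,137), near pin (328,299), block's top far corners (284,154) and (375,154).

Run:
```python
from h import *
a=np.load('w1.npy'); ci=dict(cx=a[0],cy=a[1],fov_y=a[2],position=a[3:6],rotation=a[6:9])
A,B=plane(ci,329,137,.092,1),plane(ci,328,299,.092,1); d=A-B
print(A,B,np.linalg.norm(d),'c',(A+B)/2,'yaw',np.arctan2(d[1],d[0]))
C,D=plane(ci,284,154,.086,1),plane(ci,375,154,.086,1); e=D-C; print(C,D,np.linalg.norm(e),(C+D)/2,np.arctan2(e[1],e[0]))
# predicted pixels for seat center/yaw
for c,y in [((A+B)/2,np.arctan2(d[1],d[0]))]:
    ex=np.array([np.sin(y),-np.cos(y),0]); ey=np.array([np.cos(y),np.sin(y),0])
    for X,Y,z in [(-.032,.053,.086),(.032,.053,.086),(0,.064,.092),(0,-.064,.092),(-.032,-.053,.086),(.045,.09,.05),(-.045,.09,.05)]:
        P=c+X*ex+Y*ey; P[2]=z; print((X,Y,z),pix(ci,P,1).round(1))
im=cv2.imread('pics/w1.png')[90:320,260:440]
cv2.imwrite('pics/w1c.png',cv2.resize(im,None,fx=2.6,fy=2.6,interpolation=cv2.INTER_CUBIC))
```

```text
[0.60664419 0.09727096 0.092     ] [ 0.59524723 -0.0218265   0.092     ] 0.11964152561897279 c [0.60094571 0.03772223 0.092     ] yaw 1.4753924146989486
[0.57470886 0.08834748 0.086     ] [0.63739935 0.08264484 0.086     ] 0.06294932379631839 [0.6060541  0.08549616 0.086     ] -0.09071520791253727
(-0.032, 0.053, 0.086) [282.4 146.7]
(0.032, 0.053, 0.086) [375.2 147.1]
(0, 0.064, 0.092) [329.  130.8]
(0, -0.064, 0.092) [328.  303.8]
(-0.032, -0.053, 0.086) [286.3 287.3]
(0.045, 0.09, 0.05) [386.2  97.9]
(-0.045, 0.09, 0.05) [270.3  97.3]
```

View pics/w1c.png

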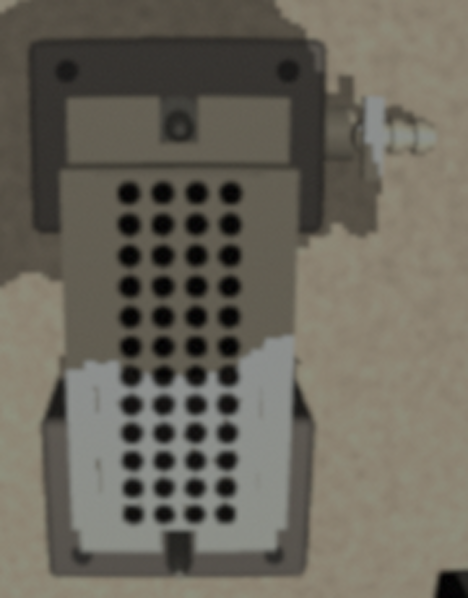

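Crop: the far pin's tip is at (329.2,138) in full-picture pixels, near pin's tip about (329,308), base top edges at v=105.5 and 311, and the block's top runs v=154.6 to 295, u=283.8 to 375.4.

Run:
```python
from h import *
a=np.load('w1.npy'); ci=dict(cx=a[0],cy=a[1],fov_y=a[2],position=a[3:6],rotation=a[6:9])
def seg(n,p,q,z):
    A,B=plane(ci,*p,z,1),plane(ci,*q,z,1); d=A-B; print(n,np.linalg.norm(d).round(4),((A+B)/2).round(4),np.arctan2(d[1],d[0]).round(4))
seg('pins',(329.2,138),(329,308),.092)
seg('base',(328.5,105.5),(328.5,311),.05)
seg('btop',(329.4,154.6),(329,295),.086)
seg('bleftright',(283.8,154.6),(375.4,154.6),.086)
# wells rows: first row v=90+193/2.6, last 90+514/2.6 
seg('wells',(260+180/2.6,90+193/2.6),(260+180/2.6,90+514/2.6),.086)
```

```text
pins 0.1268 [0.601  0.0334 0.092 ] 1.4808
base 0.1767 [0.601  0.0321 0.05  ] 1.4811
btop 0.1068 [0.601  0.0316 0.086 ] 1.4793
bleftright 0.0634 [0.6061 0.0851 0.086 ] 3.0509
wells 0.0937 [0.601  0.0314 0.086 ] 1.4821
```

Run:
```python
from h import *
print(r.get_obs()['tcp_pos'],toolshift([.601,.032,.042],1.481-np.pi/2))
```

```text
[0.59609017 0.02750043 0.20007856] (array([0.0052, 0.0046, 0.1581]), np.float64(-0.0059))
```

>>> play_rows(targets="-1 .005 .0046 .03 -.005;-1 .005 .0046 .06 -.005;-1 .005 .0046 .08 -.005;-1 .005 .0046 .085 -.005;-1 .005 .0046 .085 -.005;-1 .005 .0046 .085 -.005")

```text
clock: 2.57
tcp_pos: [0.6022, 0.0328, 0.1165]
orientation: [2.319, 2.118, 0.001]
contact_force: [0.1, 0.4, 0.5]
grip_width: 0.0853
gripper_force: 0.0
```

Run:
```python
from h import *
print(r.get_obs()['tcp_pos'],toolshift([.601,.032,.042],1.481-np.pi/2))
```

```text
[0.60217381 0.03276087 0.11652248] (array([-0.0008, -0.0012,  0.0745]), np.float64(-0.0007))
```

>>> play_rows(targets="-1 -.001 -.001 .03 0;-1 -.001 -.001 .055 0;-1 -.001 -.001 .07 0;-1 -.001 -.001 .074 0;-1 -.001 -.001 .074 0;-1 -.001 -.001 .074 0", squeeze=40)

```text
clock: 3.07
tcp_pos: [0.6021, 0.0329, 0.0433]
orientation: [2.317, 2.119, 0.003]
contact_force: [0.4, 0.9, 0.4]
grip_width: 0.0853
gripper_force: 0.0
```

>>> play_rows(targets="1 0 0 0 0;1 0 0 0 0;1 0 0 0 0;1 0 0 0 0;1 0 0 0 0;1 0 0 0 0;1 0 0 0 0;1 0 0 0 0", squeeze=40)

```text
clock: 3.73
tcp_pos: [0.6017, 0.0329, 0.0433]
orientation: [2.317, 2.119, 0.003]
contact_force: [-1.2, -0.5, 7.6]
grip_width: 0.0635
gripper_force: 45.1
```

Run:
```python
from h import *
o=r.get_obs();print(o['tcp_pos'],o['contact_force'],o['moment'],o['gripper_force'],o['grip_width'],toolshift([.601,.032,.042],1.481-np.pi/2))
ci=r.camera_info('wrist');print(ci['position']-o['tcp_pos'])
```

```text
[0.60174788 0.0329154  0.04327665] [-1.23637363 -0.46874365  7.58830335] [-0.04205979  0.58501774 -0.03270445] 45.09090185165405 0.06351783341616628 (array([-0.001 , -0.0007,  0.0013]), np.float64(0.0004))
[0.00709313 0.08017213 0.14332238]
```

Tray placement needs a higher grip; regrip 11 mm higher.

>>> play_rows(targets="-1 0 0 0 0;-1 0 0 0 0;-1 0 0 0 0;-1 -.001 -.0005 -.006 0;-1 -.001 -.0005 -.011 0;-1 -.001 -.0005 -.011 0;-1 -.001 -.0005 -.011 0")

```text
clock: 4.32
tcp_pos: [0.6006, 0.0319, 0.0531]
orientation: [2.318, 2.12, 0.001]
contact_force: [-0.1, -0.5, 0.3]
grip_width: 0.0853
gripper_force: 0.0
```

>>> play_rows(targets="1 0 0 0 0;1 0 0 0 0;1 0 0 0 0;1 0 0 0 0;1 0 0 0 0;1 0 0 0 0;1 0 0 0 0;1 0 0 0 0")

```text
clock: 4.98
tcp_pos: [0.6004, 0.0319, 0.0528]
orientation: [2.318, 2.12, 0.001]
contact_force: [0.2, -0.4, 4.8]
grip_width: 0.0633
gripper_force: 45.3
```

>>> play_rows(targets="1 0 0 -.002 0;1 0 0 -.006 0;1 0 0 -.012 0;1 0 0 -.02 0;1 0 0 -.03 0;1 0 0 -.04 0;1 0 0 -.05 0;1 0 0 -.05 0")

```text
clock: 5.65
tcp_pos: [0.6017, 0.0322, 0.1054]
orientation: [2.316, 2.119, 0.005]
contact_force: [0.6, -0.3, -2.6]
grip_width: 0.0634
gripper_force: 44.9
```

Run:
```python
from h import *
o=r.get_obs();print(o['tcp_pos'],o['contact_force'],o['moment'],o['gripper_force'],o['grip_width'],toolshift([.487,.313,.13],1.481-np.pi/2))
```

```text
[0.60174448 0.03221465 0.10544139] [ 0.55297872 -0.25412638 -2.56753441] [ 0.02499706 -0.00325577 -0.05050589] 44.9489026889205 0.06343222145593425 (array([ 0.2695, -0.1392, -0.0249]), np.float64(0.0007))
```

>>> play_rows(targets="1 .015 -.008 -.02 0;1 .05 -.026 -.025 0;1 .085 -.044 -.025 0;1 .12 -.062 -.025 0;1 .155 -.08 -.025 0;1 .19 -.098 -.025 0;1 .225 -.116 -.025 0;1 .25 -.129 -.025 0")

```text
clock: 6.32
tcp_pos: [0.4917, 0.2963, 0.128]
orientation: [-2.314, -2.123, -0.002]
contact_force: [-0.0, 0.2, -2.6]
grip_width: 0.0633
gripper_force: 45.6
```

>>> play_rows(targets="1 .015 -.008 0 0;1 .019 -.01 .01 0;1 .019 -.01 .04 0;1 .019 -.01 .07 0;1 .019 -.01 .09 0;1 .019 -.01 .1 0;1 .019 -.01 .105 0;1 .019 -.01 .105 0")

```text
clock: 6.98
tcp_pos: [0.4856, 0.3114, 0.0217]
orientation: [2.319, 2.12, -0.002]
contact_force: [-0.2, -0.7, -1.1]
grip_width: 0.0633
gripper_force: 45.5
```

Run:
```python
from h import *
o=r.get_obs();print(o['tcp_pos'],o['contact_force'],o['moment'],o['gripper_force'],o['grip_width'],toolshift([.487,.313,.006],1.481-np.pi/2))
```

```text
[0.48561912 0.31136334 0.0217345 ] [-0.15655466 -0.66107133 -1.13371942] [-0.01049268  0.03056707  0.04408187] 45.46135668642819 0.06332933157182244 (array([0.0018, 0.0012, 0.0157]), np.float64(0.0))
```

>>> play_rows(targets="1 .001 .001 .005 0;1 .001 .001 .01 0;1 .001 .001 .0125 0;1 .001 .001 .014 0;1 .001 .001 .015 0;1 .001 .001 .0155 0;1 .001 .001 .016 0;1 .001 .001 .016 0")

```text
clock: 7.65
tcp_pos: [0.4867, 0.3131, 0.0066]
orientation: [2.318, 2.12, 0.0]
contact_force: [-0.6, 0.5, -3.5]
grip_width: 0.0635
gripper_force: 45.6
```

Run:
```python
from h import *
o=r.get_obs();print(o['tcp_pos'],o['contact_force'],o['moment'],o['gripper_force'],o['grip_width'])
```

```text
[0.48673867 0.3131229  0.00663035] [-0.56915634  0.46158978 -3.52895686] [0.00143715 0.00878071 0.01377235] 45.569913145154715 0.06350925185932939
```

>>> play_rows(targets="1 0 0 .0007 0;1 0 0 .0014 0;1 0 0 .0014 0;1 0 0 .0014 0")

```text
clock: 7.98
tcp_pos: [0.4868, 0.3132, 0.0058]
orientation: [2.318, 2.12, 0.001]
contact_force: [-0.9, -1.3, 5.4]
grip_width: 0.0633
gripper_force: 46.4
```

>>> play_rows(targets="1 0 0 .0007 0;1 0 0 .0014 0;1 0 0 .0014 0;1 0 0 .0014 0")

```text
clock: 8.32
tcp_pos: [0.4868, 0.3131, 0.0057]
orientation: [2.317, 2.119, 0.0]
contact_force: [-4.0, -5.8, 19.9]
grip_width: 0.0633
gripper_force: 48.3
```

>>> play_rows(targets="1 0 0 -.0015 0;-1 0 0 -.0015 0;-1 0 0 -.0015 0;-1 0 0 -.0015 0;-1 0 0 -.01 0;-1 0 0 -.045 0;-1 0 0 -.085 0;-1 0 0 -.12 0")

```text
clock: 8.98
tcp_pos: [0.4863, 0.3133, 0.1257]
orientation: [-2.317, -2.121, 0.001]
contact_force: [0.2, 0.9, -0.2]
grip_width: 0.0855
gripper_force: 0.0
```

Run:
```python
from h import *
o=r.get_obs();print(o['clock'],o['tcp_pos'],o['grip_width'],toolshift([.4197,-.2943,.18],1.6377-np.pi/2))
```

```text
8.9833 [0.48634245 0.31326262 0.12566471] 0.08545992119138468 (array([-0.6111, -0.0127, -0.0544]), np.float64(-0.1554))
```

>>> play_rows(targets="-1 -.305 .02 -.054 0;-1 -.305 .02 -.054 0;-1 -.305 .02 -.054 0;-1 -.305 .02 -.054 0;-1 -.305 .02 -.054 0;-1 -.305 .02 -.054 0;-1 -.305 .02 -.054 0;-1 -.305 .02 -.054 0")

```text
clock: 9.65
tcp_pos: [0.4792, 0.0017, 0.1788]
orientation: [2.323, 2.112, -0.002]
contact_force: [-0.1, -0.5, 0.1]
grip_width: 0.0854
gripper_force: 0.0
```

>>> play_rows(targets="-1 -.306 -.032 0 -.1;-1 -.306 -.032 0 -.155;-1 -.306 -.032 0 -.155;-1 -.306 -.032 0 -.155;-1 -.306 -.032 0 -.155;-1 -.306 -.032 0 -.155;-1 -.306 -.032 0 -.155;-1 -.306 -.032 0 -.155")

```text
clock: 10.32
tcp_pos: [0.4182, -0.3005, 0.1782]
orientation: [2.153, 2.285, -0.003]
contact_force: [0.0, 0.4, -0.5]
grip_width: 0.0855
gripper_force: 0.0
```

>>> play_rows(targets="-1 0 0 0 0;-1 0 0 0 0;-1 0 0 0 0")

```text
clock: 10.57
tcp_pos: [0.4208, -0.2932, 0.1779]
orientation: [-2.145, -2.295, -0.001]
contact_force: [0.1, -0.6, 0.4]
grip_width: 0.0857
gripper_force: 0.0
```

Run:
```python
from h import *
o=r.get_obs();print(o['clock'],o['tcp_pos'],toolshift([.4197,-.2943,.18],1.6377-np.pi/2))
ci=r.camera_info('wrist'); np.save('w2.npy',[ci['cx'],ci['cy'],ci['fov_y'],*ci['position'],*ci['rotation']])
im=r.grab_frame("wrist")[:,:,::-1];cv2.imwrite("pics/w2.png",im)
```

```text
10.5667 [ 0.42082908 -0.29319233  0.17793914] (array([-0.001 , -0.0012, -0.0021]), np.float64(0.0004))
```

View pics/w2.png

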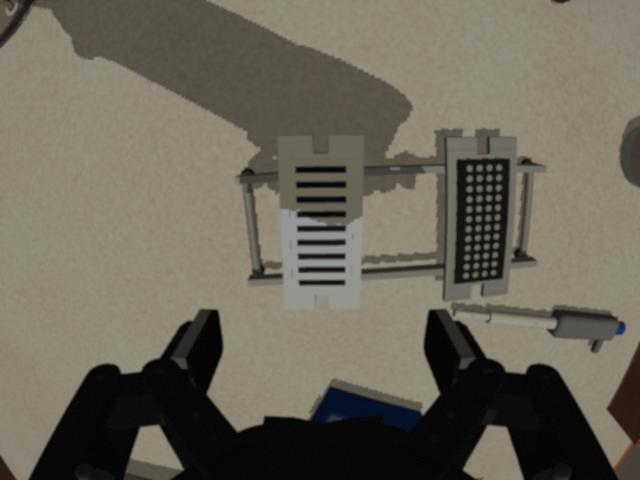

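Wrist picture: support plate corners (278,136), (364,136), (361,308), (284,308). Seal plate corners about (447,138), (517,138), (509,294), (444,299). Support is centred under the gripper.

Run:
```python
from h import *
a=np.load('w2.npy'); ci=dict(cx=a[0],cy=a[1],fov_y=a[2],position=a[3:6],rotation=a[6:9])
def quad(n,p,z):
    A,B,C,D=[plane(ci,*q,z,1) for q in p]; d=(A+B-C-D)/2; e=(B+C-A-D)/2
    print(n,np.linalg.norm(d).round(4),np.linalg.norm(e).round(4),((A+B+C+D)/4).round(4),np.arctan2(d[1],d[0]).round(4),(np.arctan2(e[1],e[0])+np.pi/2).round(4)); return (A+B+C+D)/4,np.arctan2(d[1],d[0])
c,y=quad('sup',[(278,136),(364,136),(361,308),(284,308)],.042)
quad('seal',[(447,138),(517,138),(509,294),(444,299)],.036)
quad('sealfield',[(459,160),(510,160),(503,277),(456,282)],.038)
print(toolshift([c[0],c[1],.011],y-np.pi/2))
```

```text
sup 0.143 0.065 [ 0.4201 -0.2951  0.042 ] 1.6463 1.6384
seal 0.142 0.0653 [ 0.556  -0.2818  0.036 ] 1.7247 1.6926
sealfield 0.1058 0.0469 [ 0.5562 -0.2816  0.038 ] 1.7201 1.706
(array([-0.0023, -0.0012,  0.1669]), np.float64(-0.007))
```

>>> play_rows(targets="-1 -.002 -.001 .04 -.007;-1 -.002 -.001 .08 -.007;-1 -.002 -.001 .12 -.007;-1 -.002 -.001 .15 -.007;-1 -.002 -.001 .163 -.007;-1 -.002 -.001 .167 -.007;-1 -.002 -.001 .167 -.007;-1 -.002 -.001 .167 -.007")

```text
clock: 11.28
tcp_pos: [0.4207, -0.296, 0.0117]
orientation: [2.136, 2.302, 0.001]
contact_force: [0.2, 0.2, 0.7]
grip_width: 0.0854
gripper_force: 0.0
```

>>> play_rows(targets="1 0 0 0 0;1 0 0 0 0;1 0 0 0 0;1 0 0 0 0;1 0 0 0 0;1 0 0 0 0;1 0 0 0 0")

```text
clock: 11.87
tcp_pos: [0.4206, -0.2969, 0.0124]
orientation: [2.137, 2.299, 0.001]
contact_force: [-0.7, 2.3, 6.6]
grip_width: 0.0635
gripper_force: 43.1
```

>>> play_rows(targets="1 0 0 -.002 0;1 0 0 -.008 0;1 0 0 -.02 0;1 0 0 -.045 0;1 0 0 -.08 0;1 0 0 -.12 0;1 0 0 -.14 0;1 0 0 -.14 0")

```text
clock: 12.53
tcp_pos: [0.4225, -0.2981, 0.1568]
orientation: [2.133, 2.294, 0.002]
contact_force: [0.5, -0.4, -1.0]
grip_width: 0.0634
gripper_force: 44.5
```

Run:
```python
from h import *
o=r.get_obs();print(o['clock'],o['tcp_pos'],o['contact_force'],o['moment'],toolshift([.601,.032,.15],1.481-np.pi/2))
```

```text
12.5333 [ 0.42247191 -0.29810153  0.15678237] [ 0.5200711  -0.38249374 -1.01847987] [-0.03255289 -0.04222864  0.00881712] (array([0.3163, 0.202 , 0.0064]), np.float64(0.1626))
```

>>> play_rows(targets="1 .28 .179 .006 .08;1 .28 .179 .006 .16;1 .28 .179 .006 .163;1 .28 .179 .006 .163;1 .28 .179 .006 .163;1 .28 .179 .006 .163;1 .28 .179 .006 .163;1 .28 .179 .006 .163")

```text
clock: 13.2
tcp_pos: [0.5777, -0.0023, 0.1446]
orientation: [-2.319, -2.119, 0.001]
contact_force: [1.1, -0.1, -0.6]
grip_width: 0.0635
gripper_force: 44.5
```

Run:
```python
from h import *
o=r.get_obs();print(o['clock'],o['tcp_pos'],toolshift([.601,.032,.15],1.481-np.pi/2))
```

```text
13.2 [ 0.57767431 -0.00228103  0.14455668] (array([ 0.0362,  0.0201, -0.0055]), np.float64(-0.0001))
```

>>> play_rows(targets="1 .031 .017 0 0;1 .031 .017 0 0;1 .031 .017 0 0;1 .031 .017 0 0;1 .031 .017 0 0")

```text
clock: 13.62
tcp_pos: [0.5965, 0.0232, 0.1443]
orientation: [2.321, 2.117, -0.003]
contact_force: [-0.2, -1.4, -0.8]
grip_width: 0.0635
gripper_force: 44.5
```

Run:
```python
from h import *
o=r.get_obs();print(o['clock'],o['tcp_pos'],toolshift([.601,.032,.15],1.481-np.pi/2))
ci=r.camera_info('wrist'); np.save('w3.npy',[ci['cx'],ci['cy'],ci['fov_y'],*ci['position'],*ci['rotation']])
im=r.grab_frame("wrist")[:,:,::-1];cv2.imwrite("pics/w3.png",im)
# predicted pixels of plate corners
T=R.from_rotvec(o['orientation'])
zt=o['tcp_pos'][2]+.0176+.012
y=1.481;ex=np.array([np.sin(y),-np.cos(y),0]); ey=np.array([np.cos(y),np.sin(y),0])
for X,Y in [(-.032,.072),(.032,.072),(.032,-.072),(-.032,-.072)]:
    P=o['tcp_pos']+X*ex+Y*ey;P[2]=zt;print(pix(ci,P,1).round(1))
for Y in (.064,-.064):
    P=np.array([.601,.032,0])+Y*ey;P[2]=.092;print('pin',pix(ci,P,1).round(1))
```

```text
13.6167 [0.5964628  0.02319895 0.14433512] (array([ 0.0092,  0.0037, -0.0057]), np.float64(-0.0022))
[219.1 151.3]
[424.7 150.9]
[388.6 464.4]
[256.9 464.3]
pin [329.7 134.7]
pin [328.9 345.7]
```

View pics/w3.png

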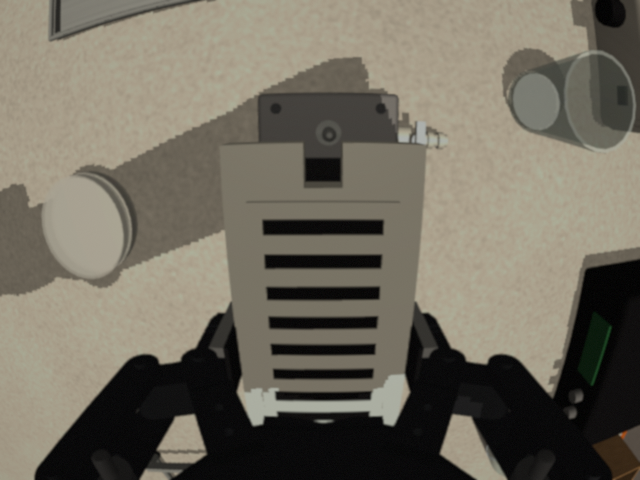

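The far pin is at (329,133) and the plate's far edge is at v=144, u 219.5–426, so the plate sits about 2 mm further +y in the grip than the TCP. I'll correct for that.

>>> play_rows(targets="1 .008 .0035 .01 -.002;1 .008 .0035 .03 -.002;1 .008 .0035 .05 -.002;1 .008 .0035 .06 -.002;1 .008 .0035 .062 -.002;1 .008 .0035 .062 -.002;1 .008 .0035 .062 -.002")

```text
clock: 14.25
tcp_pos: [0.6021, 0.0329, 0.0834]
orientation: [2.317, 2.121, 0.001]
contact_force: [0.1, -0.2, -1.1]
grip_width: 0.063
gripper_force: 44.5
```

Run:
```python
from h import *
o=r.get_obs();print(o['clock'],o['tcp_pos'],o['contact_force'],o['moment'],toolshift([.6008,.031,.0324],1.481-np.pi/2))
```

```text
14.25 [0.60214678 0.03288231 0.08335283] [ 0.14285602 -0.16146736 -1.06166264] [-0.01249308  0.01584305  0.02074891] (array([-0.002 , -0.0012,  0.051 ]), np.float64(0.0016))
```

>>> play_rows(targets="1 -.002 -.0012 0 .0015;1 -.002 -.0012 .005 .0015;1 -.002 -.0012 .012 .0015;1 -.002 -.0012 .018 .0015;1 -.002 -.0012 .023 .0015;1 -.002 -.0012 .025 .0015;1 -.002 -.0012 .025 .0015")

```text
clock: 14.83
tcp_pos: [0.5997, 0.0309, 0.0568]
orientation: [-2.318, -2.119, 0.002]
contact_force: [-0.5, 1.2, -1.5]
grip_width: 0.0633
gripper_force: 44.5
```

>>> play_rows(targets="1 0 0 .006 0;1 0 0 .012 0;1 0 0 .018 0;1 0 0 .022 0;1 0 0 .023 0;1 0 0 .023 0")

```text
clock: 15.33
tcp_pos: [0.5999, 0.0309, 0.0342]
orientation: [-2.318, -2.12, 0.001]
contact_force: [-0.4, 0.6, -0.9]
grip_width: 0.0633
gripper_force: 44.5
```

Run:
```python
from h import *
o=r.get_obs();print(o['clock'],o['tcp_pos'],o['contact_force'],o['moment'],toolshift([.6008,.031,.0324],1.481-np.pi/2))
```

```text
15.3333 [0.59985976 0.03088835 0.03415342] [-0.37597585  0.56345867 -0.92510197] [ 0.02825116 -0.05922266  0.04719457] (array([0.0002, 0.0009, 0.0018]), np.float64(0.0003))
```

No pin contact. Lower the last 2 mm gently.

>>> play_rows(targets="1 0 .0005 .0007 0;1 0 .0005 .0014 0;1 0 .0005 .002 0;1 0 .0005 .0025 0;1 0 .0005 .0025 0;1 0 .0005 .0025 0")

```text
clock: 15.83
tcp_pos: [0.6009, 0.0309, 0.0326]
orientation: [2.318, 2.12, 0.001]
contact_force: [-0.3, 1.1, 1.5]
grip_width: 0.0632
gripper_force: 44.8
```

>>> play_rows(targets="1 0 0 .0005 0;-1 0 0 0 0;-1 0 0 0 0;-1 0 0 0 0;-1 0 0 -.01 0;-1 0 0 -.03 0;-1 0 0 -.055 0;-1 0 0 -.065 0")

```text
clock: 16.5
tcp_pos: [0.6024, 0.0313, 0.1006]
orientation: [2.317, 2.118, 0.005]
contact_force: [1.1, -1.2, 0.5]
grip_width: 0.0853
gripper_force: 0.0
```

>>> play_rows(targets="1 0 0 0 0;1 0 0 0 0;1 0 0 0 0;1 0 0 0 0;1 0 0 0 0;1 0 0 0 0;1 0 0 0 0;1 0 0 0 0")

```text
clock: 17.17
tcp_pos: [0.6006, 0.0309, 0.0969]
orientation: [-2.318, -2.12, 0.001]
contact_force: [-0.2, -1.2, -0.7]
grip_width: 0.0002
gripper_force: 0.0
```

Run:
```python
from h import *
o=r.get_obs();print(o['clock'],o['tcp_pos'],o['contact_force'],o['grip_width'],toolshift([.601,.0325,.064],1.481-np.pi/2))
ci=r.camera_info('wrist'); np.save('w4.npy',[ci['cx'],ci['cy'],ci['fov_y'],*ci['position'],*ci['rotation']])
im=r.grab_frame("wrist")[:,:,::-1];cv2.imwrite("pics/w4.png",im)
```

```text
17.1667 [0.60057218 0.03090853 0.09689508] [-0.22144512 -1.20742267 -0.695334  ] 0.00017425945924745396 (array([0.0016, 0.0003, 0.0329]), np.float64(0.0003))
```

View pics/w4.png

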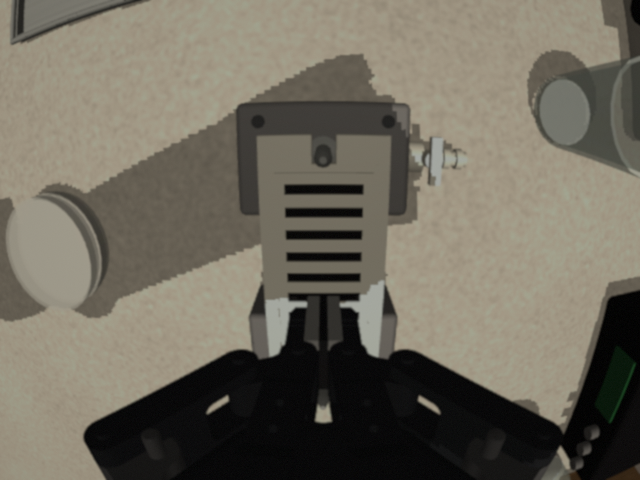

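Plate lies around the far pin (slot at (322,152)), squared with the base. Press now.

>>> play_rows(targets="1 .0015 0 .015 0;1 .0015 0 .026 0;1 .0015 0 .03 0;1 .0015 0 .032 0;1 .0015 0 .033 0;1 .0015 0 .034 0;1 .0015 0 .034 0")

```text
clock: 17.8
tcp_pos: [0.6, 0.0322, 0.0641]
orientation: [-2.318, -2.119, 0.003]
contact_force: [-6.1, -1.4, 8.3]
grip_width: 0.0
gripper_force: 4.7
```

>>> play_rows(targets="1 0 0 .001 0;1 0 0 .001 0;1 0 0 .001 0")

```text
clock: 18.05
tcp_pos: [0.6, 0.0322, 0.0641]
orientation: [2.319, 2.12, -0.003]
contact_force: [-9.4, -2.2, 16.9]
grip_width: 0.0
gripper_force: 8.5
```

>>> play_rows(targets="1 0 -.0008 .001 0;1 0 -.0008 .001 0;1 0 -.0008 .001 0;1 0 -.0008 .001 0;1 0 -.0008 .001 0;1 0 -.0008 .001 0")

```text
clock: 18.55
tcp_pos: [0.6, 0.0322, 0.064]
orientation: [2.318, 2.119, -0.001]
contact_force: [-8.7, -1.7, 22.4]
grip_width: 0.0001
gripper_force: 11.4
```

>>> play_rows(targets="1 0 0 -.005 0;1 0 0 -.02 0;1 0 0 -.05 0;-1 0 0 -.09 0;-1 0 0 -.11 0;-1 0 0 -.11 0;-1 0 0 -.11 0")

```text
clock: 19.13
tcp_pos: [0.6011, 0.0325, 0.1729]
orientation: [2.317, 2.118, 0.004]
contact_force: [-0.7, -0.3, -0.6]
grip_width: 0.048
gripper_force: 0.0
```

Run:
```python
from h import *
o=r.get_obs();print(o['clock'],o['tcp_pos'],o['contact_force'],o['grip_width'],toolshift([.556,-.2818,.16],1.71-np.pi/2))
```

```text
19.1333 [0.60106799 0.03248829 0.17293082] [-0.67231775 -0.25946777 -0.6370421 ] 0.04796524969317746 (array([-0.3171, -0.0168,  0.0128]), np.float64(-0.229))
```

>>> play_rows(targets="-1 -.317 -.017 0 -.1;-1 -.317 -.017 0 -.2;-1 -.317 -.017 0 -.229;-1 -.317 -.017 0 -.229;-1 -.317 -.017 0 -.229;-1 -.317 -.017 0 -.229;-1 -.317 -.017 0 -.229;-1 -.317 -.017 0 -.229")

```text
clock: 19.8
tcp_pos: [0.5519, -0.2873, 0.1694]
orientation: [-2.066, -2.364, 0.005]
contact_force: [0.7, -1.0, -0.2]
grip_width: 0.0855
gripper_force: 0.0
```

>>> play_rows(targets="-1 0 0 .01 0;-1 0 0 .01 0;-1 0 0 .01 0;-1 0 0 .01 0;-1 0 0 .01 0")

```text
clock: 20.22
tcp_pos: [0.5554, -0.2798, 0.1613]
orientation: [-2.058, -2.374, -0.001]
contact_force: [0.7, 0.1, -0.4]
grip_width: 0.0856
gripper_force: 0.0
```

Run:
```python
from h import *
o=r.get_obs();print(o['clock'],o['tcp_pos'],o['grip_width'],toolshift([.556,-.2818,.009],1.712-np.pi/2))
ci=r.camera_info('wrist'); np.save('w5.npy',[ci['cx'],ci['cy'],ci['fov_y'],*ci['position'],*ci['rotation']])
im=r.grab_frame("wrist")[:,:,::-1];cv2.imwrite("pics/w5.png",im)
# field: dark blob
y=1.712;ex=np.array([np.sin(y),-np.cos(y),0]); ey=np.array([np.cos(y),np.sin(y),0])
c=np.array([.556,-.2818,.038])
pp=np.array([pix(ci,c+X*ex+Y*ey,1) for X,Y in [(-.024,.054),(.024,.054),(.024,-.054),(-.024,-.054)]]);print(pp.round(1).tolist())
g=cv2.cvtColor(np.ascontiguousarray(im),cv2.COLOR_BGR2GRAY)
m=np.zeros_like(g);cv2.fillPoly(m,[np.int32((pp-pp.mean(0))*1.12+pp.mean(0))],255)
b=((cv2.medianBlur(g,3)<60)&(m>0)).astype(np.uint8); b=cv2.morphologyEx(b,cv2.MORPH_CLOSE,np.ones((15,15)))
n,l,s,ce=cv2.connectedComponentsWithStats(b); k=1+np.argmax(s[1:,4]); cs,_=cv2.findContours((l==k).astype(np.uint8),0,2)
h=cv2.convexHull(max(cs,key=cv2.contourArea)).reshape(-1,2)
W=np.array([plane(ci,u,v,.038,1)[:2] for u,v in h]); rect=cv2.minAreaRect((W*1000).astype(np.float32)); print(rect)
```

```text
20.2167 [ 0.55539264 -0.27979866  0.16128674] 0.08555604402309416 (array([-0.0022,  0.0003,  0.1523]), np.float64(0.0012))
[[290.2, 160.9], [357.0, 161.0], [353.1, 297.0], [293.5, 296.9]]
((554.9785766601562, -281.3373107910156), (49.21666717529297, 108.17611694335938), 9.06711483001709)
```

Measured field is 49 × 108 mm as expected, centred at (0.555, −0.2813). Descend and grip.

>>> play_rows(targets="-1 -.0017 -.0006 .04 -.009;-1 -.0017 -.0006 .08 -.009;-1 -.0017 -.0006 .115 -.009;-1 -.0017 -.0006 .14 -.009;-1 -.0017 -.0006 .15 -.009;-1 -.0017 -.0006 .152 -.009;-1 -.0017 -.0006 .152 -.009;-1 -.0017 -.0006 .152 -.009")

```text
clock: 20.93
tcp_pos: [0.556, -0.2837, 0.0112]
orientation: [2.048, 2.378, 0.002]
contact_force: [0.1, 0.6, 0.2]
grip_width: 0.0855
gripper_force: 0.0
```

>>> play_rows(targets="1 0 0 0 0;1 0 0 0 0;1 0 0 0 0;1 0 0 0 0;1 0 0 0 0;1 0 0 0 0;1 0 0 0 0")

```text
clock: 21.52
tcp_pos: [0.5556, -0.2841, 0.0113]
orientation: [2.049, 2.378, 0.001]
contact_force: [-1.5, 1.0, 5.8]
grip_width: 0.0629
gripper_force: 42.7
```

>>> play_rows(targets="1 0 0 -.002 0;1 0 0 -.008 0;1 0 0 -.02 0;1 0 0 -.045 0;1 0 0 -.08 0;1 0 0 -.12 0;1 0 0 -.145 0;1 0 0 -.145 0")

```text
clock: 22.18
tcp_pos: [0.5582, -0.2847, 0.162]
orientation: [2.044, 2.372, 0.005]
contact_force: [0.2, -0.9, -1.4]
grip_width: 0.0631
gripper_force: 44.6
```

Run:
```python
from h import *
o=r.get_obs();print(o['clock'],o['tcp_pos'],o['contact_force'],o['moment'],toolshift([.601,.031,.15],1.481-np.pi/2))
```

```text
22.1833 [ 0.55820428 -0.2847082   0.16196428] [ 0.18465339 -0.91435369 -1.40835562] [-0.01474316 -0.05520857  0.00597178] (array([0.306 , 0.0889, 0.0109]), np.float64(0.2381))
```

>>> play_rows(targets="1 .302 .088 .011 .1;1 .302 .088 .011 .2;1 .302 .088 .011 .237;1 .302 .088 .011 .237;1 .302 .088 .011 .237;1 .302 .088 .011 .237;1 .302 .088 .011 .237;1 .302 .088 .011 .237")

```text
clock: 22.85
tcp_pos: [0.5963, 0.0347, 0.1437]
orientation: [-2.31, -2.126, -0.004]
contact_force: [0.2, 0.3, -1.3]
grip_width: 0.0629
gripper_force: 44.6
```

>>> play_rows(targets="1 0 0 0 0;1 0 0 0 0;1 0 0 0 0;1 0 0 0 0;1 0 0 0 0")

```text
clock: 23.27
tcp_pos: [0.5966, 0.0261, 0.1432]
orientation: [2.32, 2.117, -0.001]
contact_force: [-0.4, -1.1, -1.7]
grip_width: 0.0629
gripper_force: 44.6
```

Run:
```python
from h import *
o=r.get_obs();print(o['clock'],o['tcp_pos'],toolshift([.6008,.0303,.0433],1.481-np.pi/2))
ci=r.camera_info('wrist')
im=r.grab_frame("wrist")[:,:,::-1];cv2.imwrite("pics/w6.png",im)
zt=o['tcp_pos'][2]+.0187+.006
T=R.from_rotvec(o['orientation']); ty=T.apply([0,1,0]); y=np.arctan2(ty[1],ty[0])+np.pi/2; print('yaw',y)
ex=np.array([np.sin(y),-np.cos(y),0]); ey=np.array([np.cos(y),np.sin(y),0])
for X,Y in [(-.032,.072),(.032,.072),(-.032,.0745),(.032,.0745)]:
    P=o['tcp_pos']+X*ex+Y*ey;P[2]=zt;print(Y,pix(ci,P,1).round(1))
y=1.481; ey=np.array([np.cos(y),np.sin(y),0])
P=np.array([.601,.0325,0])+.064*ey;P[2]=.092;print('pin',pix(ci,P,1).round(1))
```

```text
23.2667 [0.59664708 0.0261477  0.14319965] (array([0.0046, 0.0038, 0.0999]), np.float64(-0.0015))
yaw 1.479530922491666
0.072 [223.7 149.8]
0.072 [421.3 149.8]
0.0745 [223.4 142.1]
0.0745 [421.6 142.2]
pin [329.8 139.6]
```

View pics/w6.png

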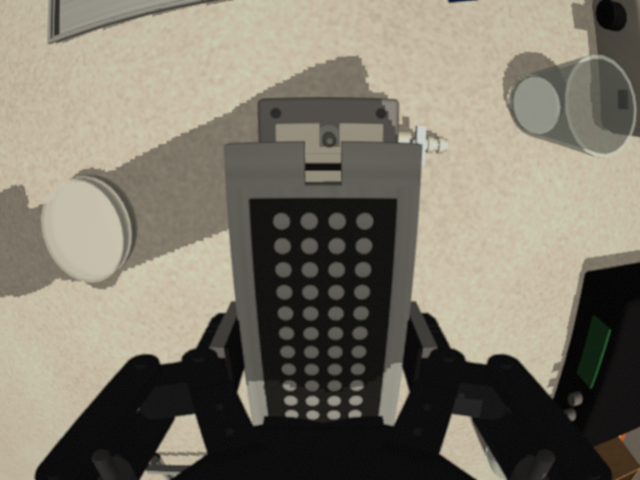

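Seal held level, far edge v≈143 (2.3 mm +y of the TCP, as expected), far pin at (330,139) as predicted. Descend.

>>> play_rows(targets="1 .0046 .0038 .015 -.001;1 .0046 .0038 .035 -.001;1 .0046 .0038 .05 -.001;1 .0046 .0038 .055 -.001;1 .0046 .0038 .055 -.001;1 .0046 .0038 .055 -.001")

```text
clock: 23.82
tcp_pos: [0.601, 0.0324, 0.088]
orientation: [-2.316, -2.122, 0.0]
contact_force: [0.1, 0.0, -2.3]
grip_width: 0.0629
gripper_force: 44.6
```

Run:
```python
from h import *
o=r.get_obs();print(o['clock'],o['tcp_pos'],o['contact_force'],toolshift([.6008,.0303,.0433],1.481-np.pi/2))
```

```text
23.8167 [0.60103696 0.03244003 0.08795455] [ 0.13195462  0.03164887 -2.25709716] (array([-0.0022, -0.    ,  0.0447]), np.float64(0.0021))
```

>>> play_rows(targets="1 -.0022 0 0 .002;1 -.0022 0 .004 .002;1 -.0022 0 .01 .002;1 -.0022 0 .016 .002;1 -.0022 0 .022 .002;1 -.0022 0 .024 .002;1 -.0022 0 .024 .002")

```text
clock: 24.4
tcp_pos: [0.6001, 0.0302, 0.0633]
orientation: [-2.318, -2.119, 0.002]
contact_force: [0.1, 0.4, -2.0]
grip_width: 0.0626
gripper_force: 44.6
```

>>> play_rows(targets="1 0 0 .006 0;1 0 0 .012 0;1 0 0 .016 0;1 0 0 .018 0;1 0 0 .018 0")

```text
clock: 24.82
tcp_pos: [0.6021, 0.0306, 0.0544]
orientation: [2.316, 2.117, -0.001]
contact_force: [-21.0, -4.3, 70.8]
grip_width: 0.063
gripper_force: 79.7
```

Run:
```python
from h import *
o=r.get_obs();print(o['clock'],o['tcp_pos'],o['contact_force'],o['moment'],toolshift([.6008,.0303,.0433],1.481-np.pi/2))
```

```text
24.8167 [0.6021115  0.0305645  0.05437399] [-20.98017273  -4.26123658  70.83895733] [-0.76408483  6.88424563  0.19755076] (array([-0.0003, -0.0013,  0.0111]), np.float64(-0.0003))
```

The fingertips, about 11 mm below the seal's underside, landed on the edge of the support plate. Back off, return the seal to the rack and regrip it at the very fingertips.

>>> play_rows(targets="1 0 0 -.01 0;1 0 0 -.02 0;1 0 0 -.035 0;1 0 0 -.06 0;1 0 0 -.085 0;1 0 0 -.1 0;1 0 0 -.1 0")

```text
clock: 25.4
tcp_pos: [0.603, 0.0307, 0.1494]
orientation: [2.316, 2.117, 0.008]
contact_force: [0.5, 0.5, -1.5]
grip_width: 0.063
gripper_force: 44.6
```

Run:
```python
from h import *
o=r.get_obs();print(o['clock'],o['tcp_pos'],o['contact_force'],o['moment'],o['grip_width'],toolshift([.5555,-.2835,.14],1.722-np.pi/2))
ci=r.camera_info('wrist');im=r.grab_frame("wrist")[:,:,::-1];cv2.imwrite("pics/w7.png",im)
zt=o['tcp_pos'][2]+.0187+.006
T=R.from_rotvec(o['orientation']); ty=T.apply([0,1,0]); y=np.arctan2(ty[1],ty[0])+np.pi/2
ex=np.array([np.sin(y),-np.cos(y),0]); ey=np.array([np.cos(y),np.sin(y),0])
for X,Y in [(-.032,.0743),(.032,.0743)]:
    P=o['tcp_pos']+X*ex+Y*ey;P[2]=zt;print(Y,pix(ci,P,1).round(1))
y=1.481;ex=np.array([np.sin(y),-np.cos(y),0]); ey=np.array([np.cos(y),np.sin(y),0])
for X,Y,z in [(-.032,.072,.062),(.032,.072,.062),(0,.064,.092)]:
    P=np.array([.601,.0325,0])+X*ex+Y*ey;P[2]=z;print(pix(ci,P,1).round(1))
```

```text
25.4 [0.60303925 0.03067151 0.14942007] [ 0.47226782  0.51798285 -1.48548241] [ 0.00580743 -0.02953909 -0.05479103] 0.06297657219426395 (array([-0.3172, -0.0193,  0.0089]), np.float64(-0.2409))
0.0743 [223.8 142.6]
0.0743 [421.6 142.6]
[266.5 133. ]
[370.3 132.8]
[318.  148.5]
```

View pics/w7.png

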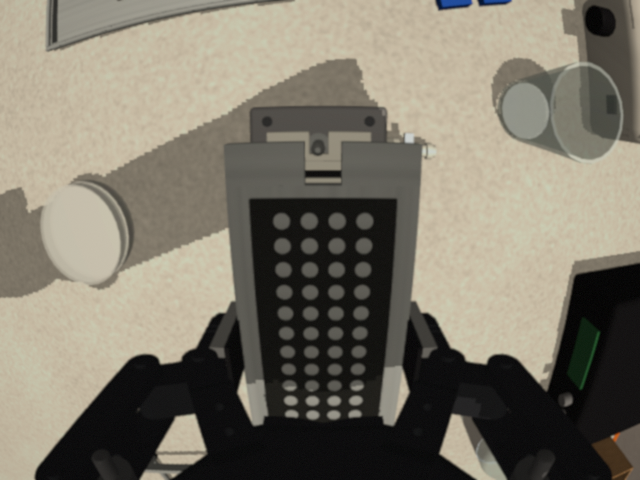

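Seal unmoved in the grip (far edge v=143); support still around the far pin (319,148). Back to the rack.

>>> play_rows(targets="1 -.318 -.019 .01 -.1;1 -.318 -.019 .01 -.2;1 -.318 -.019 .01 -.24;1 -.318 -.019 .01 -.24;1 -.318 -.019 .01 -.24;1 -.318 -.019 .01 -.24;1 -.318 -.019 .01 -.24;1 -.318 -.019 .01 -.24")

```text
clock: 26.12
tcp_pos: [0.5504, -0.2901, 0.1336]
orientation: [-2.052, -2.376, 0.005]
contact_force: [0.1, -0.7, -1.0]
grip_width: 0.0631
gripper_force: 44.6
```

>>> play_rows(targets="1 0 0 .02 0;1 0 0 .055 0;1 0 0 .085 0;1 0 0 .1 0;1 0 0 .11 0;1 0 0 .115 0;1 0 0 .115 0")

```text
clock: 26.7
tcp_pos: [0.5526, -0.2843, 0.0196]
orientation: [-2.046, -2.381, 0.001]
contact_force: [0.2, -0.4, -0.5]
grip_width: 0.0628
gripper_force: 44.7
```

Run:
```python
from h import *
o=r.get_obs();print(o['clock'],o['tcp_pos'],o['contact_force'],toolshift([.5555,-.2840,.0113],1.722-np.pi/2))
```

```text
26.7 [ 0.55260377 -0.28429979  0.01960797] [ 0.20559391 -0.38569328 -0.53748258] (array([-0.0002,  0.0029,  0.0083]), np.float64(-0.0004))
```

>>> play_rows(targets="1 0 .003 .004 0;1 0 .003 .007 0;1 0 .003 .0083 0;1 0 .003 .009 0;1 0 .003 .009 0;1 0 .003 .009 0")

```text
clock: 27.2
tcp_pos: [0.5565, -0.2845, 0.0126]
orientation: [2.048, 2.382, 0.0]
contact_force: [-0.0, -0.6, -2.8]
grip_width: 0.0633
gripper_force: 44.7
```

>>> play_rows(targets="-1 0 0 0 0;-1 0 0 0 0;-1 0 0 0 0;-1 .002 0 -.006 0;-1 .002 0 -.011 0;-1 .002 0 -.011 0;-1 .002 0 -.011 0;-1 .002 0 -.011 0")

```text
clock: 27.87
tcp_pos: [0.5561, -0.2825, 0.0234]
orientation: [2.048, 2.382, 0.0]
contact_force: [0.9, 1.1, 0.3]
grip_width: 0.085
gripper_force: 0.0
```

Run:
```python
from h import *
o=r.get_obs();print(o['clock'],o['tcp_pos'],o['contact_force'],toolshift([.5555,-.2815,.0232],1.722-np.pi/2))
```

```text
27.8667 [ 0.55613915 -0.28247534  0.02343532] [0.88442655 1.13120948 0.32033907] (array([ 0.0011, -0.0005,  0.0002]), np.float64(-0.0008))
```

>>> play_rows(targets="1 .001 0 0 0;1 .001 0 0 0;1 .001 0 0 0;1 .001 0 0 0;1 .001 0 0 0;1 .001 0 0 0;1 .001 0 0 0;1 .001 0 0 0")

```text
clock: 28.53
tcp_pos: [0.5558, -0.2812, 0.0234]
orientation: [-2.048, -2.382, 0.0]
contact_force: [-2.3, 1.6, 4.8]
grip_width: 0.0628
gripper_force: 43.9
```

>>> play_rows(targets="1 0 0 -.002 0;1 0 0 -.006 0;1 0 0 -.012 0;1 0 0 -.02 0;1 0 0 -.03 0;1 0 0 -.03 0")

```text
clock: 29.03
tcp_pos: [0.5575, -0.282, 0.0558]
orientation: [2.046, 2.379, 0.002]
contact_force: [0.3, 0.2, -0.5]
grip_width: 0.0625
gripper_force: 44.3
```

Run:
```python
from h import *
o=r.get_obs();print(o['clock'],o['tcp_pos'],o['contact_force'],o['moment'],o['grip_width'])
```

```text
29.0333 [ 0.55747094 -0.28198321  0.05584451] [ 0.34740715  0.15219886 -0.50469712] [-0.01397082  0.02235138  0.01460729] 0.06247174127091174
```

>>> play_rows(targets="1 0 0 -.04 0;1 .02 .006 -.08 .05;1 .058 .017 -.09 .1;1 .098 .028 -.09 .15;1 .136 .039 -.09 .2;1 .175 .05 -.09 .24;1 .213 .061 -.09 .24;1 .25 .072 -.09 .24")

```text
clock: 29.7
tcp_pos: [0.5896, -0.0213, 0.1438]
orientation: [2.318, 2.119, 0.001]
contact_force: [1.1, 0.1, -2.1]
grip_width: 0.0623
gripper_force: 45.7
```

Run:
```python
from h import *
o=r.get_obs();print(o['clock'],o['tcp_pos'],o['grip_width'],toolshift([.601,.0325,.15],1.481-np.pi/2))
```

```text
29.7 [ 0.58960299 -0.02127003  0.14381986] 0.062253110159006156 (array([ 0.0546,  0.0066, -0.0062]), np.float64(0.0004))
```

>>> play_rows(targets="1 .03 .004 0 0;1 .045 .005 0 0;1 .045 .005 0 0;1 .045 .005 0 0;1 .045 .005 0 0;1 .045 .005 0 0")

```text
clock: 30.2
tcp_pos: [0.5985, 0.0188, 0.1431]
orientation: [2.321, 2.116, -0.002]
contact_force: [-0.5, 0.1, -1.9]
grip_width: 0.0625
gripper_force: 45.7
```

Run:
```python
from h import *
o=r.get_obs();print(o['clock'],o['tcp_pos'],o['contact_force'],o['grip_width'],toolshift([.601,.0325,.0554],1.481-np.pi/2))
ci=r.camera_info('wrist');im=np.ascontiguousarray(r.grab_frame("wrist")[:,:,::-1]);cv2.imwrite("pics/w8.png",im)
zt=o['tcp_pos'][2]+.0066+.008
T=R.from_rotvec(o['orientation']); ty=T.apply([0,1,0]); y=np.arctan2(ty[1],ty[0])+np.pi/2
ex=np.array([np.sin(y),-np.cos(y),0]); ey=np.array([np.cos(y),np.sin(y),0])
def pp(X,Y,z):
    P=o['tcp_pos']+X*ex+Y*ey;P[2]=z;return pix(ci,P,1).round(1)
print('field pred',pp(-.024,.054,zt),pp(.024,.054,zt),pp(-.024,0,zt),pp(.024,0,zt),'edge',pp(-.032,.072,zt-.002),pp(.032,.072,zt-.002),pp(0,.054,zt))
g=cv2.cvtColor(im,cv2.COLOR_BGR2GRAY)
print('col280 (down):',g[100:260:3,262].tolist()); 
v=int(pp(0,.03,zt)[1]); print('row',v,g[v,190:460:3].tolist())
v=int(pp(0,0.005,zt)[1]); print('row',v,g[v,190:460:3].tolist())
```

```text
30.2 [0.59848096 0.0187545  0.14314048] [-0.47353936  0.1034824  -1.85787187] 0.06254473316547746 (array([0.014 , 0.0013, 0.0877]), np.float64(-0.0025))
field pred [255.2 196.9] [389.8 197. ] [263.6 327.9] [381.3 328. ] edge [232.5 146.9] [412.6 147. ] [322.5 196.5]
col280 (down): [76, 77, 76, 76, 75, 75, 75, 75, 74, 74, 75, 74, 73, 74, 73, 73, 70, 84, 92, 91, 92, 92, 93, 93, 92, 88, 87, 88, 91, 92, 91, 90, 91, 86, 20, 16, 19, 17, 18, 18, 20, 19, 17, 18, 18, 16, 19, 19, 18, 18, 18, 19, 17, 17]
row 260 [185, 185, 191, 189, 188, 189, 183, 189, 193, 189, 190, 193, 191, 189, 189, 191, 184, 90, 90, 88, 85, 87, 90, 49, 18, 18, 16, 16, 17, 17, 36, 81, 87, 85, 46, 16, 18, 18, 31, 80, 87, 85, 52, 20, 18, 17, 26, 75, 87, 86, 59, 17, 16, 16, 24, 72, 87, 88, 63, 20, 16, 18, 16, 17, 17, 22, 79, 87, 89, 88, 90, 91, 133, 191, 190, 189, 186, 186, 191, 190, 187, 183, 187, 185, 186, 187, 188, 187, 184, 184]
row 318 [179, 180, 187, 188, 188, 183, 186, 140, 34, 12, 12, 46, 59, 58, 60, 50, 11, 10, 9, 74, 89, 87, 83, 86, 77, 18, 16, 18, 17, 17, 19, 21, 54, 65, 50, 19, 19, 15, 17, 32, 57, 57, 29, 17, 20, 18, 19, 45, 60, 45, 21, 17, 17, 18, 32, 61, 64, 36, 18, 19, 19, 18, 18, 17, 41, 85, 88, 89, 87, 89, 39, 8, 10, 22, 59, 59, 60, 58, 29, 11, 12, 66, 176, 190, 188, 188, 188, 187, 188, 190]
```

Run:
```python
import cv2,numpy as np
g=cv2.cvtColor(cv2.imread('pics/w8.png'),cv2.COLOR_BGR2GRAY)
for v in (154,158,162): print(v,'L',g[v,224:245].tolist(),'R',g[v,402:424].tolist())
for u in (262,380): print(u,g[140:160,u].tolist(),g[192:208,u].tolist())
```

```text
154 L [115, 115, 117, 117, 117, 117, 117, 114, 109, 98, 91, 89, 88, 89, 91, 90, 90, 90, 90, 90, 89] R [90, 90, 90, 91, 91, 91, 89, 90, 89, 94, 118, 158, 186, 192, 193, 193, 193, 192, 190, 185, 179, 175]
158 L [114, 114, 116, 115, 116, 116, 115, 114, 110, 101, 93, 90, 90, 90, 89, 90, 90, 90, 91, 90, 90] R [92, 91, 92, 91, 91, 91, 90, 91, 90, 94, 121, 163, 182, 185, 182, 183, 183, 185, 186, 186, 184, 184]
162 L [116, 117, 117, 118, 118, 119, 117, 117, 113, 104, 96, 93, 91, 92, 91, 92, 92, 92, 92, 92, 92] R [92, 92, 91, 92, 92, 93, 91, 93, 91, 95, 111, 141, 172, 184, 186, 185, 186, 187, 189, 190, 189, 190]
262 [74, 74, 73, 74, 74, 73, 73, 73, 70, 66, 72, 84, 90, 91, 92, 90, 90, 91, 92, 91] [90, 90, 91, 90, 91, 92, 90, 86, 71, 42, 20, 17, 19, 16, 19, 18]
380 [77, 77, 78, 76, 77, 77, 77, 75, 72, 67, 74, 86, 91, 91, 91, 91, 91, 91, 92, 92] [91, 91, 91, 91, 91, 90, 90, 85, 69, 39, 22, 16, 18, 18, 17, 18]
```

Plate is level and 1.2 mm toward −y of TCP. Descend to above the pins.

>>> play_rows(targets="1 .0145 .0013 .01 -.0025;1 .0145 .0013 .025 -.0025;1 .0145 .0013 .037 -.0025;1 .0145 .0013 .042 -.0025;1 .0145 .0013 .042 -.0025;1 .0145 .0013 .042 -.0025;1 .0145 .0013 .042 -.0025")

```text
clock: 30.83
tcp_pos: [0.6017, 0.0348, 0.1018]
orientation: [2.316, 2.121, 0.001]
contact_force: [0.6, 0.6, -1.7]
grip_width: 0.0628
gripper_force: 45.7
```

Run:
```python
from h import *
o=r.get_obs();print(o['clock'],o['tcp_pos'],o['contact_force'],toolshift([.601,.0337,.0554],1.481-np.pi/2))
```

```text
30.8333 [0.60172893 0.03476681 0.10182812] [ 0.57650165  0.62772143 -1.71507372] (array([-0.0011, -0.0007,  0.0464]), np.float64(0.0019))
```

>>> play_rows(targets="1 -.001 -.0005 0 .0015;1 -.001 -.0005 .005 .0015;1 -.001 -.0005 .011 .0015;1 -.001 -.0005 .017 .0015;1 -.001 -.0005 .022 .0015;1 -.001 -.0005 .024 .0015;1 -.001 -.0005 .024 .0015")

```text
clock: 31.42
tcp_pos: [0.6, 0.0343, 0.0763]
orientation: [-2.317, -2.121, 0.002]
contact_force: [0.5, -0.0, -1.8]
grip_width: 0.0629
gripper_force: 45.7
```

Run:
```python
from h import *
o=r.get_obs();print(o['clock'],o['tcp_pos'],o['contact_force'],o['moment'],toolshift([.601,.0337,.0554],1.481-np.pi/2))
```

```text
31.4167 [0.6000439  0.03428094 0.07626383] [ 0.50331574 -0.01250697 -1.79166372] [-0.03995017 -0.00712182  0.00963894] (array([-0.0005,  0.001 ,  0.0209]), np.float64(0.0014))
```

>>> play_rows(targets="1 0 .0006 .005 0;1 0 .0006 .009 0;1 0 .0006 .012 0;1 0 .0006 .014 0;1 0 .0006 .015 0;1 0 .0006 .015 0")

```text
clock: 31.92
tcp_pos: [0.6011, 0.0342, 0.062]
orientation: [-2.317, -2.121, 0.001]
contact_force: [0.3, 0.2, -1.7]
grip_width: 0.0623
gripper_force: 45.7
```

>>> play_rows(targets="1 0 0 .001 0;1 0 0 .002 0;1 0 0 .003 0;1 0 0 .003 0")

```text
clock: 32.25
tcp_pos: [0.6012, 0.0342, 0.0591]
orientation: [-2.318, -2.121, 0.0]
contact_force: [0.0, -0.3, -2.9]
grip_width: 0.0624
gripper_force: 45.7
```

>>> play_rows(targets="1 0 0 .0006 0;1 0 0 .0012 0;1 0 0 .0018 0;1 0 0 .002 0;1 0 0 .002 0")

```text
clock: 32.67
tcp_pos: [0.6013, 0.0343, 0.0575]
orientation: [2.317, 2.121, 0.0]
contact_force: [-1.1, -0.2, 1.7]
grip_width: 0.0625
gripper_force: 46.0
```

>>> play_rows(targets="1 0 0 .0005 0;-1 0 0 0 0;-1 0 0 0 0;-1 0 0 0 0;-1 0 0 -.008 0;-1 0 0 -.025 0;-1 0 0 -.045 0;-1 0 0 -.05 0")

```text
clock: 33.33
tcp_pos: [0.6031, 0.0348, 0.1105]
orientation: [2.316, 2.119, 0.006]
contact_force: [0.7, 0.3, 0.7]
grip_width: 0.0856
gripper_force: 0.0
```

>>> play_rows(targets="1 0 0 0 0;1 0 0 0 0;1 0 0 0 0;1 0 0 0 0;1 0 0 0 0;1 0 0 0 0;1 0 0 0 0;1 0 0 0 0")

```text
clock: 34.0
tcp_pos: [0.6011, 0.0343, 0.107]
orientation: [-2.317, -2.121, 0.0]
contact_force: [0.3, -0.5, 0.5]
grip_width: 0.0
gripper_force: 0.0
```

Run:
```python
from h import *
o=r.get_obs();print(o['clock'],o['tcp_pos'],o['grip_width'],toolshift([.601,.0325,.072],1.481-np.pi/2))
ci=r.camera_info('wrist');im=np.ascontiguousarray(r.grab_frame("wrist")[:,:,::-1]);cv2.imwrite("pics/w9.png",im)
g=cv2.cvtColor(im,cv2.COLOR_BGR2GRAY)
y=1.481;ex=np.array([np.sin(y),-np.cos(y),0]); ey=np.array([np.cos(y),np.sin(y),0])
for X,Y in [(-.024,.054),(.024,.054),(-.024,.02),(.024,.02)]:
    P=np.array([.601,.0325,.072])+X*ex+Y*ey;u,v=pix(ci,P,1);i,j=int(round(u)),int(round(v))
    print((X,Y),u.round(1),v.round(1),'row@v+5',g[j+5,i-10:i+11].tolist(),'col',g[j-10:j+11,i+(5 if X<0 else -5)].tolist())
```

```text
34.0 [0.60112429 0.03427433 0.10696521] 3.184924751739132e-05 (array([-0.0018,  0.    ,  0.035 ]), np.float64(0.0013))
(-0.024, 0.054) 273.5 179.7 row@v+5 [83, 82, 80, 81, 80, 81, 82, 84, 83, 75, 54, 29, 15, 16, 16, 14, 18, 13, 16, 17, 15] col [84, 83, 82, 83, 82, 83, 83, 81, 70, 43, 22, 13, 16, 15, 14, 14, 14, 11, 13, 15, 13]
(0.024, 0.054) 372.2 179.9 row@v+5 [14, 13, 16, 15, 15, 16, 16, 16, 15, 22, 40, 61, 75, 79, 81, 82, 82, 83, 82, 82, 83] col [84, 82, 82, 83, 82, 83, 82, 81, 68, 45, 22, 14, 17, 17, 14, 16, 16, 15, 16, 17, 16]
(-0.024, 0.02) 275.8 245.7 row@v+5 [80, 80, 78, 78, 77, 78, 78, 78, 79, 75, 61, 39, 23, 16, 12, 14, 16, 15, 14, 14, 15] col [13, 17, 11, 16, 15, 17, 13, 13, 14, 15, 15, 15, 16, 14, 14, 14, 15, 14, 12, 16, 17]
(0.024, 0.02) 369.7 245.9 row@v+5 [14, 17, 15, 11, 15, 16, 15, 15, 16, 29, 51, 69, 77, 79, 79, 79, 79, 79, 80, 79, 79] col [12, 13, 15, 13, 14, 15, 15, 14, 15, 15, 14, 15, 13, 13, 12, 16, 15, 15, 16, 15, 13]
```

Seal's field is within half a pixel of the expected home position, level and square. Press it.

>>> play_rows(targets="1 -.0018 0 .018 0;1 -.0018 0 .028 0;1 -.0018 0 .032 0;1 -.0018 0 .034 0;1 -.0018 0 .035 0;1 -.0018 0 .036 0;1 -.0018 0 .036 0")

```text
clock: 34.63
tcp_pos: [0.6008, 0.0325, 0.0721]
orientation: [2.317, 2.121, -0.001]
contact_force: [-4.2, -1.1, 5.6]
grip_width: -0.0001
gripper_force: 2.8
```

>>> play_rows(targets="1 0 0 .0015 0;1 0 0 .0015 0;1 0 0 .0015 0;1 0 0 .0015 0;1 0 0 .0015 0;1 0 0 .0015 0")

```text
clock: 35.13
tcp_pos: [0.6009, 0.0325, 0.0721]
orientation: [2.317, 2.12, -0.001]
contact_force: [-8.6, -1.6, 17.2]
grip_width: 0.0005
gripper_force: 8.7
```

Flat at the expected height (72 mm). A little firmer, then off to the tray.

>>> play_rows(targets="1 0 -.0005 .001 0;1 0 -.0005 .001 0;1 0 -.0005 .001 0;1 0 -.0005 .001 0;1 0 -.0005 .001 0")

```text
clock: 35.55
tcp_pos: [0.6009, 0.0325, 0.0721]
orientation: [2.316, 2.12, -0.0]
contact_force: [-9.8, -1.9, 22.8]
grip_width: 0.0
gripper_force: 12.0
```

>>> play_rows(targets="1 0 0 -.005 0;1 0 0 -.02 0;1 0 0 -.05 0;-1 0 0 -.08 0;-1 0 0 -.09 0;-1 0 0 -.09 0")

```text
clock: 36.05
tcp_pos: [0.6031, 0.0331, 0.1625]
orientation: [2.314, 2.118, 0.009]
contact_force: [0.5, 1.2, -0.8]
grip_width: 0.036
gripper_force: 0.0
```

Run:
```python
from h import *
o=r.get_obs();print(o['clock'],o['tcp_pos'],o['contact_force'],o['grip_width'],toolshift([.4868,.3132,.15],1.481-np.pi/2))
```

```text
36.05 [0.6030526  0.03313574 0.16252128] [ 0.53516663  1.20620542 -0.79195768] 0.03601017105103085 (array([ 0.2687, -0.1407,  0.0119]), np.float64(0.0012))
```

>>> play_rows(targets="-1 .268 -.139 .005 0;-1 .268 -.139 .005 0;-1 .268 -.139 .005 0;-1 .268 -.139 .005 0;-1 .268 -.139 .005 0;-1 .268 -.139 .005 0;-1 .268 -.139 .005 0;-1 .268 -.139 .005 0")

```text
clock: 36.72
tcp_pos: [0.4808, 0.3194, 0.1531]
orientation: [-2.304, -2.129, -0.001]
contact_force: [-1.5, 1.4, 0.7]
grip_width: 0.0853
gripper_force: 0.0
```

>>> play_rows(targets="-1 0 0 .03 0;-1 0 0 .05 0;-1 0 0 .06 0;-1 0 0 .06 0;-1 0 0 .06 0")

```text
clock: 37.13
tcp_pos: [0.4856, 0.3113, 0.0932]
orientation: [-2.318, -2.12, 0.002]
contact_force: [-0.4, 0.9, -0.8]
grip_width: 0.0853
gripper_force: 0.0
```

Run:
```python
from h import *
o=r.get_obs();print(o['clock'],o['tcp_pos'],o['grip_width'],toolshift([.4868,.3132,.006],1.481-np.pi/2))
```

```text
37.1333 [0.48564828 0.31130408 0.09320383] 0.0852835561104829 (array([0.0021, 0.0011, 0.0872]), np.float64(0.0009))
```

>>> play_rows(targets="-1 .0018 .001 .03 0;-1 .0018 .001 .06 0;-1 .0018 .001 .08 0;-1 .0018 .001 .086 0;-1 .0018 .001 .086 0;-1 .0018 .001 .086 0;-1 .0018 .001 .086 0")

```text
clock: 37.72
tcp_pos: [0.4883, 0.3144, 0.0097]
orientation: [2.318, 2.12, 0.005]
contact_force: [1.0, 0.6, 0.4]
grip_width: 0.0855
gripper_force: 0.0
```

>>> play_rows(targets="1 0 0 0 0;1 0 0 0 0;1 0 0 0 0;1 0 0 0 0;1 0 0 0 0;1 0 0 0 0;1 0 0 0 0;1 0 0 0 0")

```text
clock: 38.38
tcp_pos: [0.4878, 0.314, 0.0093]
orientation: [2.317, 2.12, 0.003]
contact_force: [-0.3, -1.3, 6.3]
grip_width: 0.0632
gripper_force: 44.3
```

>>> play_rows(targets="1 0 0 -.002 0;1 0 0 -.008 0;1 0 0 -.02 0;1 0 0 -.045 0;1 0 0 -.08 0;1 0 0 -.12 0;1 0 0 -.145 0;1 0 0 -.145 0")

```text
clock: 39.05
tcp_pos: [0.4896, 0.3161, 0.1598]
orientation: [2.316, 2.12, 0.017]
contact_force: [0.1, 0.7, -2.7]
grip_width: 0.0633
gripper_force: 45.3
```

Run:
```python
from h import *
o=r.get_obs();print(o['clock'],o['tcp_pos'],o['contact_force'],o['moment'],o['grip_width'],toolshift([.601,.0325,.155],1.481-np.pi/2))
```

```text
39.05 [0.48962354 0.31611952 0.15975638] [ 0.08667311  0.72887229 -2.74260152] [ 0.11767449 -0.0973531  -0.02394411] 0.06328526371839029 (array([-0.2727,  0.136 ,  0.004 ]), np.float64(0.0013))
```

>>> play_rows(targets="1 -.26 .13 .004 0;1 -.26 .13 .004 0;1 -.26 .13 .004 0;1 -.26 .13 .004 0;1 -.26 .13 .004 0;1 -.26 .13 .004 0;1 -.26 .13 .004 0;1 -.26 .13 .004 0")

```text
clock: 39.72
tcp_pos: [0.5957, 0.0309, 0.1479]
orientation: [2.328, 2.103, -0.007]
contact_force: [0.6, -2.1, -2.3]
grip_width: 0.0636
gripper_force: 45.2
```

>>> play_rows(targets="1 -.012 .006 0 0;1 -.012 .006 0 0;1 -.012 .006 0 0;1 -.012 .006 0 0;1 -.012 .006 0 0;1 -.012 .006 0 0")

```text
clock: 40.22
tcp_pos: [0.5981, 0.032, 0.1488]
orientation: [-2.315, -2.123, -0.0]
contact_force: [-1.1, 0.4, -2.1]
grip_width: 0.0634
gripper_force: 45.2
```

Run:
```python
from h import *
o=r.get_obs();print(o['clock'],o['tcp_pos'],o['contact_force'],toolshift([.601,.0333,.0783],1.481-np.pi/2))
ci=r.camera_info('wrist');im=np.ascontiguousarray(r.grab_frame("wrist")[:,:,::-1]);cv2.imwrite("pics/w10.png",im)
g=cv2.cvtColor(im,cv2.COLOR_BGR2GRAY)
T=R.from_rotvec(o['orientation']); ty=T.apply([0,1,0]); y=np.arctan2(ty[1],ty[0])+np.pi/2
ex=np.array([np.sin(y),-np.cos(y),0]); ey=np.array([np.cos(y),np.sin(y),0])
def pp(X,Y,z):
    P=o['tcp_pos']+X*ex+Y*ey;P[2]=z;return pix(ci,P,1)
zt=o['tcp_pos'][2]-.0063
for n,X,Y,z in [('top L',-.032,.053,zt+.036),('top R',.032,.053,zt+.036),('flange end',-.02,.072,zt+.012),('flange endR',.02,.072,zt+.012)]:
    u,v=pp(X,Y,z);i,j=int(round(u)),int(round(v));s=1 if X<0 else -1
    print(n,u.round(1),v.round(1),'row@v+8',g[j+8,i-10:i+11].tolist(),'col',g[j-14:j+15,i+6*s].tolist())
```

```text
40.2167 [0.59805963 0.03198168 0.14883337] [-1.11963739  0.36381766 -2.10671536] (array([0.0015, 0.0028, 0.0705]), np.float64(0.0036))
top L 223.0 209.8 row@v+8 [98, 98, 96, 97, 97, 100, 100, 98, 98, 98, 99, 100, 105, 110, 113, 113, 114, 113, 113, 114, 114] col [99, 99, 98, 97, 96, 97, 97, 98, 97, 95, 90, 83, 76, 72, 81, 97, 109, 114, 114, 113, 114, 113, 114, 113, 113, 113, 113, 114, 114]
top R 421.9 210.0 row@v+8 [114, 114, 114, 113, 113, 114, 114, 117, 129, 145, 154, 154, 156, 155, 156, 158, 159, 159, 159, 161, 161] col [162, 163, 165, 164, 164, 164, 163, 161, 156, 144, 123, 98, 80, 73, 80, 96, 109, 114, 113, 114, 113, 114, 113, 114, 113, 113, 113, 113, 113]
flange end 268.4 144.5 row@v+8 [115, 115, 115, 115, 116, 116, 116, 116, 117, 116, 116, 115, 116, 116, 116, 116, 116, 116, 116, 116, 116] col [63, 62, 65, 67, 69, 70, 70, 70, 70, 70, 70, 70, 69, 69, 73, 90, 106, 114, 116, 116, 117, 116, 116, 116, 116, 116, 116, 115, 116]
flange endR 376.7 144.6 row@v+8 [115, 116, 116, 116, 116, 117, 116, 115, 116, 116, 116, 116, 115, 116, 116, 116, 116, 116, 116, 116, 116] col [64, 65, 70, 76, 79, 80, 79, 81, 81, 81, 81, 81, 80, 78, 77, 91, 106, 114, 116, 115, 116, 116, 116, 116, 116, 116, 116, 116, 116]
```

>>> play_rows(targets="1 .001 .0028 .01 .0035;1 .001 .0028 .025 .0035;1 .001 .0028 .038 .0035;1 .001 .0028 .042 .0035;1 .001 .0028 .042 .0035;1 .001 .0028 .042 .0035;1 .001 .0028 .042 .0035")

```text
clock: 40.85
tcp_pos: [0.6017, 0.0315, 0.1072]
orientation: [2.321, 2.117, 0.001]
contact_force: [-0.3, 1.0, -2.2]
grip_width: 0.0632
gripper_force: 45.1
```

Run:
```python
from h import *
o=r.get_obs();print(o['clock'],o['tcp_pos'],o['contact_force'],o['moment'],toolshift([.601,.0329,.0783],1.481-np.pi/2))
```

```text
40.85 [0.60174871 0.03145215 0.10721632] [-0.27852637  0.97455369 -2.22391234] [-0.03870915  0.04157107  0.01563836] (array([ 0.0014, -0.0009,  0.0289]), np.float64(-0.0022))
```

>>> play_rows(targets="1 .0013 -.0008 0 -.002;1 .0013 -.0008 .003 -.002;1 .0013 -.0008 .007 -.002;1 .0013 -.0008 .011 -.002;1 .0013 -.0008 .014 -.002;1 .0013 -.0008 .014 -.002;1 .0013 -.0008 .014 -.002")

```text
clock: 41.43
tcp_pos: [0.6003, 0.0325, 0.0923]
orientation: [-2.319, -2.119, 0.001]
contact_force: [1.0, 0.7, -2.5]
grip_width: 0.0625
gripper_force: 45.2
```

Run:
```python
from h import *
o=r.get_obs();print(o['clock'],o['tcp_pos'],o['contact_force'],o['moment'],toolshift([.601,.0329,.0783],1.481-np.pi/2))
```

```text
41.4333 [0.60034391 0.03253956 0.09234286] [ 0.98864625  0.68641175 -2.4703234 ] [-0.00921826 -0.04746038 -0.00402218] (array([0.0004, 0.0006, 0.014 ]), np.float64(-0.0003))
```

Over the pins (underside ~86 mm), free of contact. Continue.

>>> play_rows(targets="1 .0003 .0005 .004 0;1 .0003 .0005 .008 0;1 .0003 .0005 .01 0;1 .0003 .0005 .011 0;1 .0003 .0005 .012 0;1 .0003 .0005 .012 0")

```text
clock: 41.93
tcp_pos: [0.601, 0.0329, 0.0805]
orientation: [-2.319, -2.119, 0.0]
contact_force: [-0.7, 0.7, -3.8]
grip_width: 0.0631
gripper_force: 45.2
```

>>> play_rows(targets="1 0 0 .0006 0;1 0 0 .0012 0;1 0 0 .0018 0;1 0 0 .0022 0;1 0 0 .0022 0;1 0 0 .0022 0")

```text
clock: 42.43
tcp_pos: [0.6011, 0.0328, 0.0785]
orientation: [2.319, 2.119, -0.0]
contact_force: [0.2, 0.1, -1.8]
grip_width: 0.0629
gripper_force: 45.2
```

>>> play_rows(targets="1 0 0 .0005 0;1 0 0 .001 0;1 0 0 .0012 0;1 0 0 .0012 0")

```text
clock: 42.77
tcp_pos: [0.6012, 0.0329, 0.0783]
orientation: [2.319, 2.119, 0.0]
contact_force: [-3.3, -0.6, 5.2]
grip_width: 0.0632
gripper_force: 46.3
```

Seated at the expected height. Release and press.

>>> play_rows(targets="1 0 0 -.0005 0;-1 0 0 -.0005 0;-1 0 0 -.0005 0;-1 0 0 -.0005 0;-1 0 0 -.01 0;-1 0 0 -.03 0;-1 0 0 -.055 0;-1 0 0 -.06 0")

```text
clock: 43.43
tcp_pos: [0.6035, 0.0335, 0.1417]
orientation: [2.317, 2.117, 0.008]
contact_force: [0.4, 0.7, 1.3]
grip_width: 0.0857
gripper_force: 0.0
```

>>> play_rows(targets="1 0 0 0 0;1 0 0 0 0;1 0 0 0 0;1 0 0 0 0;1 0 0 0 0;1 0 0 0 0;1 0 0 0 0;1 0 0 0 0")

```text
clock: 44.1
tcp_pos: [0.601, 0.0329, 0.1371]
orientation: [-2.319, -2.119, 0.001]
contact_force: [0.1, 0.7, -0.3]
grip_width: -0.0004
gripper_force: 0.0
```

Run:
```python
from h import *
o=r.get_obs();print(o['clock'],o['tcp_pos'],o['grip_width'],toolshift([.601,.0325,.108],1.481-np.pi/2))
```

```text
44.1 [0.60100271 0.03290275 0.13707012] -0.0004043977965011727 (array([-0.0004,  0.    ,  0.0291]), np.float64(-0.0001))
```

>>> play_rows(targets="1 0 0 .012 0;1 0 0 .022 0;1 0 0 .027 0;1 0 0 .029 0;1 0 0 .03 0;1 0 0 .031 0;1 0 0 .031 0")

```text
clock: 44.68
tcp_pos: [0.6002, 0.0326, 0.108]
orientation: [-2.319, -2.119, 0.004]
contact_force: [-10.1, -1.9, 23.4]
grip_width: 0.0003
gripper_force: 11.8
```

>>> play_rows(targets="1 0 -.0005 .0015 0;1 0 -.0005 .0015 0;1 0 -.0005 .0015 0;1 0 -.0005 .0015 0;1 0 -.0005 .0015 0;1 0 -.0005 .0015 0")

```text
clock: 45.18
tcp_pos: [0.6002, 0.0326, 0.108]
orientation: [2.319, 2.118, -0.003]
contact_force: [-13.0, -2.9, 33.6]
grip_width: -0.0003
gripper_force: 16.5
```

Flat at 108 mm. Retreat straight up and check.

>>> play_rows(targets="1 0 0 -.004 0;1 0 0 -.015 0;1 0 0 -.04 0;1 0 0 -.075 0;1 0 0 -.1 0;1 0 0 -.1 0;1 0 0 -.1 0;1 0 0 -.1 0")

```text
clock: 45.85
tcp_pos: [0.6001, 0.0327, 0.2041]
orientation: [-2.319, -2.119, 0.002]
contact_force: [0.3, -0.0, -0.3]
grip_width: -0.0001
gripper_force: 0.0
```

Run:
```python
from h import *
o=r.get_obs();print(o['clock'],o['tcp_pos'],o['contact_force'])
ci=r.camera_info('wrist');im=np.ascontiguousarray(r.grab_frame("wrist")[:,:,::-1]);cv2.imwrite("pics/w11.png",im)
g=cv2.cvtColor(im,cv2.COLOR_BGR2GRAY)
y=1.481;ex=np.array([np.sin(y),-np.cos(y),0]); ey=np.array([np.cos(y),np.sin(y),0])
for n,X,Y,z in [('top L',-.032,.053,.108),('top R',.032,.053,.108),('flange L',-.02,.072,.084),('flange R',.02,.072,.084),('near L',-.032,-.02,.108),('near R',.032,-.02,.108)]:
    P=np.array([.601,.0325,0])+X*ex+Y*ey;P[2]=z;u,v=pix(ci,P,1);i,j=int(round(u)),int(round(v));s=1 if X<0 else -1
    print(n,u.round(1),v.round(1),'row',g[j+6,i-8:i+9].tolist(),'col',g[j-8:j+9,i+5*s].tolist())
```

```text
45.85 [0.6001023  0.03270455 0.20406928] [ 0.25984371 -0.03343204 -0.33205088]
top L 274.9 164.0 row [83, 73, 59, 50, 49, 53, 54, 56, 70, 86, 98, 102, 101, 103, 102, 102, 103] col [93, 93, 93, 90, 84, 71, 63, 68, 84, 97, 101, 103, 103, 102, 103, 102, 103]
top R 373.8 164.1 row [102, 102, 102, 102, 102, 102, 100, 93, 78, 61, 53, 49, 50, 65, 79, 86, 86] col [95, 95, 96, 95, 87, 74, 63, 68, 82, 96, 102, 103, 101, 102, 102, 103, 102]
flange L 295.8 133.2 row [102, 104, 104, 103, 103, 103, 104, 104, 104, 104, 103, 103, 104, 104, 104, 103, 104] col [56, 56, 56, 57, 56, 58, 61, 67, 77, 91, 101, 104, 104, 104, 104, 104, 103]
flange R 352.9 133.3 row [104, 104, 103, 104, 104, 105, 103, 105, 104, 103, 104, 103, 104, 103, 103, 103, 104] col [58, 57, 57, 56, 56, 57, 60, 68, 77, 91, 101, 104, 103, 104, 104, 103, 104]
near L 278.6 268.6 row [140, 126, 95, 78, 84, 90, 93, 98, 115, 134, 149, 151, 153, 152, 152, 152, 153] col [153, 153, 152, 154, 153, 153, 152, 152, 153, 153, 154, 152, 152, 153, 152, 152, 153]
near R 369.8 268.7 row [152, 153, 153, 152, 152, 153, 149, 138, 118, 98, 87, 80, 95, 128, 142, 144, 142] col [153, 153, 153, 153, 153, 153, 153, 153, 153, 152, 152, 152, 153, 152, 152, 152, 153]
```

Every measured edge is within 1 px of where the level, fully seated stack should be. Handing in.

```bash
python3 -c "
from bench import r
print(r.hand_in())"
```

```text
the job is handed in; nothing more can be done
None
```

The job is handed in at about 46 s: support plate, seal plate and well block are stacked flat on the base, each pressed (22–34 N) at its expected height, but on the first try at the seal plate a fingertip pressed the support plate's edge with about 70 N, so I put it back on the rack, regripped it and did not press the support plate again.

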